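# Clock a pump shaft in V-blocks and nest its heads

## Task

Lay the pump shaft in the jig's two V-supports with its eccentric brass sleeve beneath the indicator, then lower the indicator fully to its stop and turn the shaft by its four-armed hub, finding first the needle's lowest reading, pausing there a moment, and then its highest; leave the shaft at the highest reading with the indicator down. Also seat every white pump head on the bench upright, flat and square in a pocket of the aluminium nest, one to a pocket. Leave the bottle, jar and screwdriver where they are.

Things in the scene. Friction and masses are not known exactly. Their poses are not given: they have to be found in the camera images.
- shaft: Steel pump shaft, 203 mm long, 0.6 to 0.95 kg, starting level in the rack; origin on its axis at the middle of its grip section, own y axis along it towards the hub. Grip section 28 mm diameter, y -40 to +40 mm (balance point within 10 mm of its middle); 20 mm journals either side. Hub and brass sleeve at its ends. The oiled journals turn easily in the V-supports, yet stay at any angle.
- hub (a point): Centre of the black hub, on the shaft's axis 85 mm from its origin along +y: a 32 mm disc, 16 mm thick, with four round arms (9 mm thick, tips 55 mm from the axis) at right angles, along the shaft's own +x, -x, +z, -z, in the plane of this point.
- sleeve_mid (a point): Middle of the brass sleeve's length, on the shaft's axis 95 mm from its origin along -y. Sleeve 36 mm diameter, 24 mm long, set 3 mm off the axis in an unknown direction (clamped; it turns with the shaft), so its top rises and falls 6 mm in a turn.
- rack: White plastic rack fixed to the bench, 100 x 140 mm, 10 mm base, with two V-notches in which the shaft starts, its axis 65 mm above the bench; origin at the centre of its underside, y axis along the shaft. 96 mm of room along y between the notches for fingers.
- jig: Dark steel plate fixed to the bench, x -55 to 55, y -200 to 70, 15 mm thick; origin on its underside midway between two steel V-supports (90 degree V, 16 mm thick, centred at y +55 and -55 mm, tops 84 mm above the bench, mouth 45 mm wide). They hold the shaft's journals along the jig's y, hub at +y beyond the plate, sleeve at -y under the plunger, grip section between them with 7 mm play each way.
- vee_axis (a point): Where the shaft's origin lies when it is seated in the V-supports: 75 mm above the bench, axis along the jig's y.
- indicator (a joint): Indicator carriage on its pillar at jig y -165 mm (m): 0 raised, 0.08 fully down on its stop; starts nearly raised. Friction keeps it where left; 3 to 8 N on the knob moves it down. Its 26 mm wide bar reaches to y -80 mm and carries the dial (68 mm, facing up, centred at y -117 mm) and plunger (y -95 mm). Bring the shaft in sideways and level, under the raised plunger.
- knob_top (a point): Top of the black knob (30 mm diameter) of the carriage, straight above the pillar; press it down. 258 mm above the bench when the carriage is raised, 178 mm when it is fully down; 35 mm above the dial's face.
- plunger_tip (a point): Lowest point of the sprung plunger (10 mm ball tip, pressing with about 1 N, 14 mm travel): 167 mm above the bench when the carriage is raised; when it is fully down it would reach 87 mm if nothing were beneath.
- needle (a joint): Dial needle (rad), clockwise from above: 0 with the plunger free, 0.3 rad for each mm the plunger is pushed in. On a shaft seated in the V-supports with the indicator fully down it swings over about 1.8 rad in a turn of the shaft, between about 0.75 and 2.6.
- head_1: White plastic pump head, a block 54 (x) x 40 (y) x 44 (z) mm with a tan fitting (20 mm diameter, 22 mm high) on top, 66 mm in all, 0.16 kg; origin at the centre of its underside. Two or three heads stand on the bench, all alike; a third may be absent.
- head_2: Another such head, or absent.
- head_3: Another such head, or absent.
- nest: Aluminium plate fixed to the bench, 240 (x) x 84 (y) x 24 (z) mm, with three rectangular pockets in a row along x, 74 mm apart, each 58 (x) x 44 (y) mm and 12 mm deep; origin at the centre of its underside.
- pocket_1 (a point): Centre of a pocket's floor, 12 mm above the bench; a head fits either way round with its x along the nest's x.
- pocket_2 (a point): Centre of the middle pocket's floor.
- pocket_3 (a point): Centre of the third pocket's floor.
- bottle: Amber bottle, 68 mm diameter, 150 mm high: leave alone.
- jar: White jar, 64 mm diameter, 90 mm high: leave alone.
- driver: Screwdriver lying on the bench: leave alone.
Things that resemble listed ones, but are neither listed nor needed, are in the scene too. Leave any blue or pink look-alike of the head_3 alone.

How it is judged:
By the outcome, as a careful person would: the job done as asked, in the order asked, and still so for the second after the job is handed in, with the robot touching nothing.
Of head_1, head_2, head_3 only 2 to 3 are there at a start; the rules pass over those that are not, and their reading is None.
At some moment in a run one of head_1, head_2, head_3 may be knocked a few centimetres aside while the robot is not near it.
It also fails if it takes over 210 s, if anything falls off the work surface, if the arm or the gripper's body presses on something with over 40 N, if the wrist force passes 120 N, or if a joint passes its speed limit or range.

## Robot

A 6-joint arm with a two-finger parallel gripper is mounted at the origin on the work surface. World frame = base frame: x ahead of the robot, y to its left, z up, the work surface at z = 0. Lengths are in mm, angles in rad, forces in N, time in s.
With the tool pointing down it reaches from about 275 to 750 mm from the base axis. Payload 10.2 kg.
Tool frame: the origin (TCP) lies at the very end of the fingers, on their centre line; the grasp point (between the pads) lies 19 mm behind it; z points along the fingers, y is the line along which they close (so a half turn about z gives the same grasp; the last joint's range is limited). The gripper opens to 85 mm and grips with 20 to 120 N. Pads are 22 mm wide; open, the fingers measure 114 mm over their backs; the gripper's body (76 mm by 85 mm) begins 54 mm behind the grasp point. The pads swing forward as they close: fully open they stand 13 mm farther back than shut.
Start: joints at [1.076, 0.313, 1.498, -0, 1.331, -0.223], TCP at [140.957, 505.729, 231.294] pointing down, gripper open.
Joint ranges: [-2.94, 2.94], [-0.97, 2.17], [0.19, 2.56], [-1.23, 4.37], [0.02, 3.11], [-2.88, 2.88]. Speed limits (rad/s): [2.39, 2.39, 3.01, 3.14, 3.14, 3.14].

## Interface

Orientations are given as a unit quaternion [w, x, y, z].
In Python, from rig import ctrl gives the robot as it stands.
- The arm moves only by the shell command python3 -m inch 'ROWS' [OPENING] [FORCE]. ROWS is text: rows parted by semicolons, each of 6 numbers parted by spaces: the shift along the tool's x, y, z in mm, then the turn, a rotation vector about the tool's x, y, z in units of 6 degrees (1.0 is 6 degrees). A call has exactly 10 rows; each row shifts and turns the commanded pose from where the row before left it, along the tool's axes as they then stand; what a row does not reach is not made up. A row lasts 1/12 s, in which the tool goes at most 41.7 mm and 7.16 degrees, less where a joint would pass 70% of its speed; a pose out of reach is approached as far as the arm can. A call with a gripper value outside its range is refused whole. OPENING is the opening, from 0 (shut) to 1 (fully open), set as the call begins (- or left out, the last holds). The fingers move at their own pace and stop on an object; FORCE is the grip in N (left out, the last holds). Time passes only in rows, so rows that do not move let the fingers close, or fill a call up. It gives the time, the measured TCP pose, the force, the opening and the grip force at its end, in the units of the state.
- ctrl.sense(): the state, without advancing time (a new reading comes with each control period).
- ctrl.capture(name): name is "side" or "top"; returns a dict with "image" (420x560x3 uint8, red, green, blue), "intrinsics" (3x3 intrinsics, pixels), "rvec" (rotation vector, rad) and "tvec" (3), from world to camera coordinates, as OpenCV has them. Camera axes: x right, y down, z forward; pixel columns grow to the right and rows downward; lengths in mm; the calibration is good to about 2 mm. A picture is of the moment at which its call begins. There is no depth.
- ctrl.finish_job(): hands the job in; it is judged then, once.
The state is a dict: "time_s": time; "joints": joint angles; "dq": joint speeds; "tau": joint torques, N m; "eef_pos": TCP position; "ee_rot": TCP orientation; "force": force on the tool from outside, world axes, zero at the start; "wrist_torque": the same for the moment, N m; "grip_width": opening from 0.0 (shut) to 1.0 (fully open); "grip_force": force on a finger pad.
Only numpy, scipy, OpenCV 4.12 (cv2) and the standard library are available. Lean on these libraries where they do the work, as an engineer would, in place of code of your own. Each camera call takes 0.05 s, during which the arm holds its last target. There are 200 camera calls.

## Working session

There is one attempt and no reset: what is moved stays moved. The work goes in short steps, Python scripts to look and compute and a shell command to move; the robot and the scene stay as the last step left them, time stands still between calls to the robot, and variables do not carry over. Pictures are saved under pics/ and viewed, at most 14 in all, crops included, and the job is handed in when it is done.

```bash
ls; mkdir -p pics
python3 - <<'E'
from rig import ctrl
import cv2
for n in("top","side"):
    c=ctrl.capture(n);cv2.imwrite(f"pics/{n}0.png",cv2.resize(c["image"][:,:,::-1],(800,600),interpolation=cv2.INTER_CUBIC))
    print(c["intrinsics"],c["rvec"],c["tvec"])
print(ctrl.sense())
E
```

```text
pics
[[428.0140809    0.         284.80434141]
 [  0.         428.0140809  209.45082106]
 [  0.           0.           1.        ]] [ 2.1300046  -2.15855354  0.10942705] [  31.54295962  556.44774515 1232.25844051]
[[502.99189392   0.         282.20185208]
 [  0.         502.99189392 202.16705712]
 [  0.           0.           1.        ]] [ 2.2205165  -0.83059951  0.35527147] [-417.9041093   388.82649221 1016.3967731 ]
{'time_s': 0.1, 'joints': array([ 1.07559280e+00,  3.13394494e-01,  1.49833477e+00, -4.09614229e-05,
        1.33099865e+00, -2.23398272e-01]), 'dq': array([-0.0015115 , -0.00169343, -0.00316222, -0.00112571,  0.00020997,
        0.00148413]), 'tau': array([ 3.83419465e-03, -4.12903869e+01, -2.60141981e+01, -1.41047963e-04,
        3.06667949e-03,  7.77017635e-05]), 'eef_pos': array([140.86000367, 505.52017993, 230.80198774]), 'ee_rot': array([-1.80968400e-04,  1.35479817e-01,  9.90779944e-01, -5.38377413e-04]), 'force': array([0.02290107, 0.92789251, 0.00251193]), 'wrist_torque': array([0.00764619, 0.03401588, 0.00134171]), 'grip_force': 0.0, 'grip_width': 0.9973480303063779}
```

View pics/top0.png

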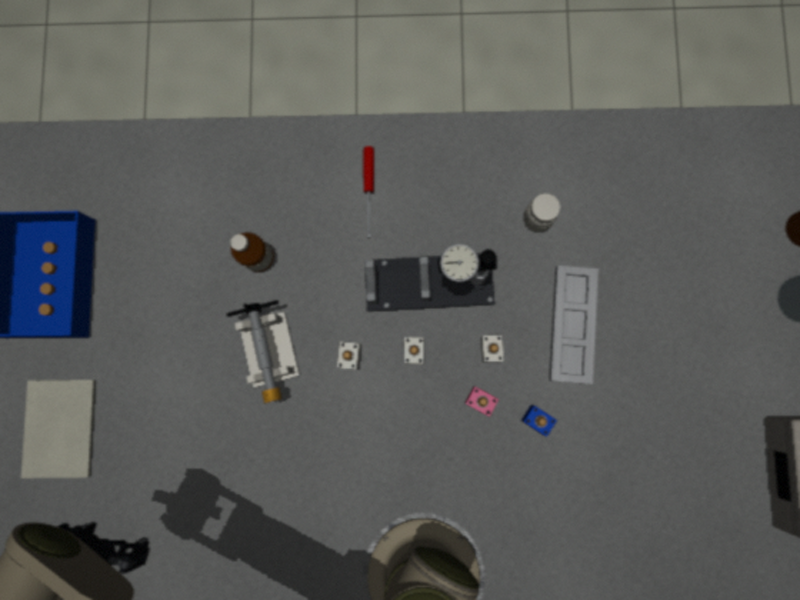

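View pics/side0.png

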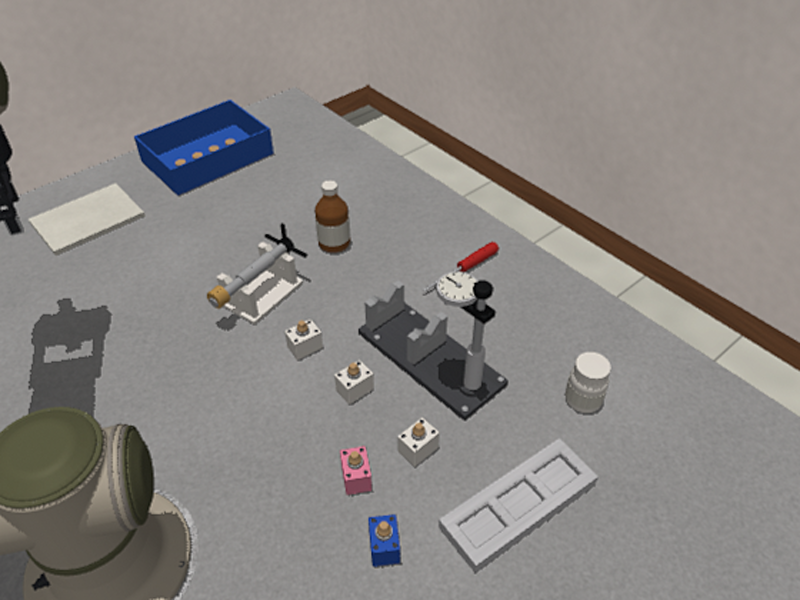

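The top view shows three white heads at (348,355), (413,350) and (493,348). Pink at (481,400) and blue at (540,420) are look-alikes. The shaft is in its rack at (260,345), hub at the top. The jig is at (430,283) and the nest at (575,325). I'll enlarge to confirm and measure.

```bash
cat > h.py <<'E'
import numpy as np, cv2
from rig import ctrl
from scipy.spatial.transform import Rotation as R
C={}
def cap(n):
    c=ctrl.capture(n); C[n]=c; return c["image"][:,:,::-1].copy()
def crop(n,x0,y0,w,h,s,name):
    im=cap(n)[y0:y0+h,x0:x0+w]
    cv2.imwrite("pics/"+name,cv2.resize(im,None,fx=s,fy=s,interpolation=cv2.INTER_CUBIC))
def bp(n,u,v,z):
    "pixel in the original image -> world point at height z"
    if n not in C: cap(n)
    c=C[n];K=c["intrinsics"];M=cv2.Rodrigues(np.array(c["rvec"]))[0];t=np.array(c["tvec"]).ravel()
    o=-M.T@t;d=M.T@np.linalg.inv(K)@np.array([u,v,1.])
    return (o+d*(z-o[2])/d[2])
def pj(n,p):
    if n not in C: cap(n)
    c=C[n];return cv2.projectPoints(np.array(p,float).reshape(-1,3),np.array(c["rvec"]),np.array(c["tvec"]),c["intrinsics"],None)[0].reshape(-1,2)
def tri(a,b):
    "pixels in top and side (original) -> world point"
    P=[]
    for n in("top","side"):
        if n not in C: cap(n)
        c=C[n];P.append(c["intrinsics"]@np.c_[cv2.Rodrigues(np.array(c["rvec"]))[0],np.array(c["tvec"]).ravel()])
    X=cv2.triangulatePoints(P[0],P[1],np.array(a,float).reshape(2,1),np.array(b,float).reshape(2,1)).ravel();return X[:3]/X[3]
def rot():
    q=ctrl.sense()["ee_rot"];return R.from_quat([q[1],q[2],q[3],q[0]])
def plan(p,yaw=None):
    "shift in tool axes to world p; yaw = wanted world direction (deg) of tool y, tool straight down"
    s=ctrl.sense();r=rot();d=r.inv().apply(np.array(p)-s["eef_pos"])
    print("shift tool",d.round(1))
    if yaw is not None:
        a=np.radians(yaw);best=None
        for k in(0,np.pi):
            y=np.array([np.cos(a+k),np.sin(a+k),0]);z=np.array([0,0,-1.]);x=np.cross(y,z)
            w=(r.inv()*R.from_matrix(np.c_[x,y,z])).as_rotvec()
            print("  turn(6deg)",(np.degrees(w)/6).round(2),"j6",s["joints"][5].round(2))
def st():
    s=ctrl.sense();r=rot().as_matrix();print("t",round(s["time_s"],1),"pos",s["eef_pos"].round(1),"y dir",np.degrees(np.arctan2(r[1,1],r[0,1])).round(1),"z",r[:,2].round(3),"F",s["force"].round(1),"w",round(s["grip_width"],3),round(s["grip_force"],1),"q",s["joints"].round(2))
E
python3 - <<'E'
from h import *
crop("top",150,150,150,140,5,"t1.png")
crop("top",290,165,150,120,5,"t2.png")
crop("side",140,150,160,120,5,"s1.png")
print(pj("top",[[0,0,0],[500,0,0],[400,200,0]])/0.7)
E
```

```text
[[422.51501388 575.32575499]
 [418.99196502 327.76958333]
 [324.68635558 376.45371223]]
```

View pics/t1.png

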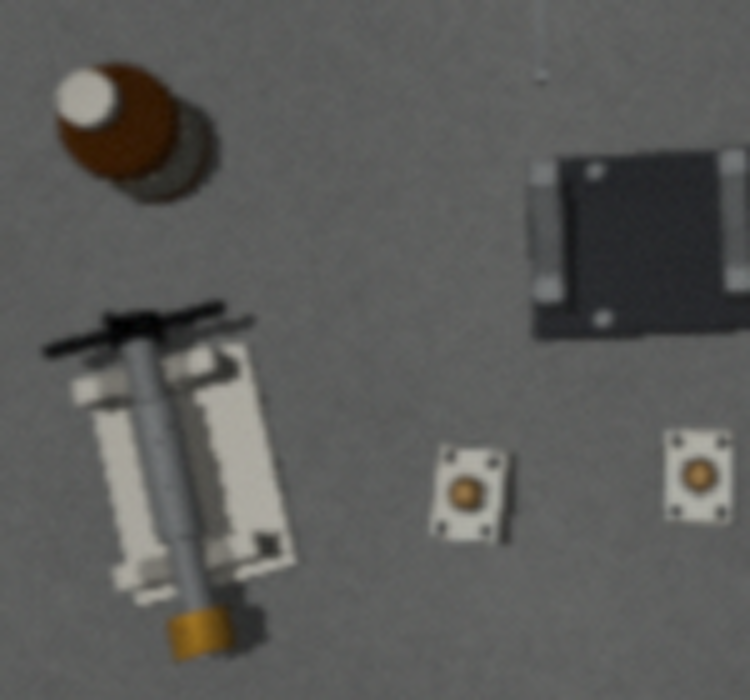

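View pics/t2.png

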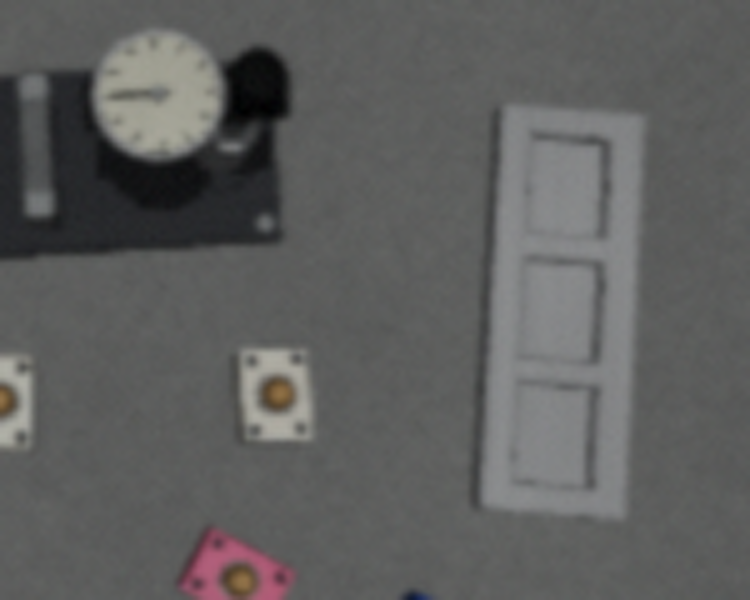

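View pics/s1.png

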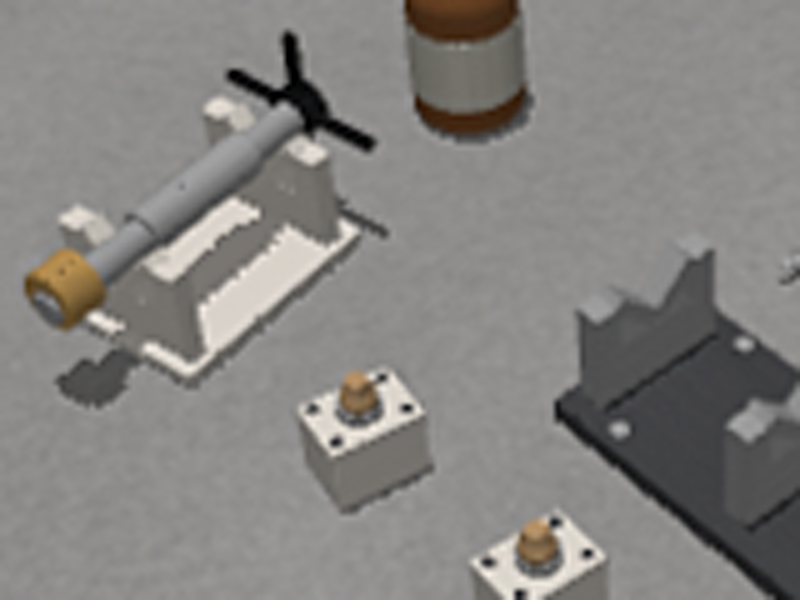

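t1 shows the shaft with its hub at (135,325) and sleeve at (200,635), heads A (470,493) and B (698,476), and the V-support tops. t2 shows head C (277,395), the nest with three empty pockets, and pink below it, so the white ones are the heads. In s1 the shaft lies level with the sleeve towards the robot.

Run:
```python
from h import *
def b(o,u,v,z,n="top"): return bp(n,o[0]+(u+.5)/5-.5,o[1]+(v+.5)/5-.5,z)
T1=(150,150);T2=(290,165);S1=(140,150)
def rect(o,pts,z):
    P=np.array([b(o,*p,z)[:2] for p in pts]); c=P.mean(0)
    l=(P[0]+P[1]-P[2]-P[3])/2; w=(P[0]+P[3]-P[1]-P[2])/2
    print("centre",c.round(1),"long",np.linalg.norm(l).round(1),"ang",np.degrees(np.arctan2(l[1],l[0])).round(1),"short",np.linalg.norm(w).round(1),"ang",np.degrees(np.arctan2(w[1],w[0])).round(1))
rect(T1,[(442,445),(511,452),(500,542),(432,537)],44)
rect(T1,[(666,430),(731,432),(729,522),(664,518)],44)
rect(T2,[(238,350),(307,349),(314,440),(244,440)],44)
print("nest");rect(T2,[(502,106),(645,115),(626,518),(482,508)],24)
for q in ([(529,133),(609,138),(602,241),(523,238)],[(522,256),(604,260),(597,365),(518,360)],[(516,379),(597,386),(592,490),(510,486)]): rect(T2,q,24)
print("jig V")
for o,q in((T1,((543,172),(549,289))),(T1,((733,162),(738,278))),(T2,((33,87),(39,204)))):
    A,B=[b(o,*p,84) for p in q];print(A.round(1),B.round(1),((A+B)/2).round(1))
for p in((530,158),(540,338)):print("plate",b(T1,*p,15).round(1))
for p in((283,240),(272,75)):print("plate",b(T2,*p,15).round(1))
print("shaft")
h=b(T1,135,325,65);s=b(T1,200,635,65);print(h.round(1),s.round(1),np.linalg.norm(h-s))
for p in((150,400),(175,537)):print(b(T1,*p,70).round(1))
print("side");
for p in((308,100),(60,292)):print(b(S1,*p,65,"side").round(1))
for p in((242,152),(142,222)):print(b(S1,*p,79,"side").round(1))
print("knob",b(T2,258,75,250),"dial",b(T2,158,95,223))
st()
```

```text
centre [443.1 144.7] long 53.2 ang -6.6 short 40.3 ang 84.3
centre [452.2  12.6] long 51.7 ang -2.0 short 37.9 ang 86.6
centre [ 453.5 -148.9] long 52.5 ang 2.4 short 40.2 ang 89.7
nest
centre [ 502.4 -322.3] long 239.2 ang -5.4 short 84.2 ang 85.4
centre [ 575.2 -326.8] long 62.8 ang -6.2 short 47.0 ang 86.2
centre [ 502.  -320.2] long 62.1 ang -5.6 short 47.2 ang 86.0
centre [ 428.6 -313. ] long 61.8 ang -5.6 short 47.5 ang 85.4
jig V
[625.5  98.6  84. ] [557.6  95.4  84. ] [591.6  97.   84. ]
[629.6 -10.7  84. ] [562.3 -12.5  84. ] [596.  -11.6  84. ]
[629.6 -10.7  84. ] [561.8 -13.1  84. ] [595.7 -11.9  84. ]
plate [647.4 112.5  15. ]
plate [537.2 106.8  15. ]
plate [ 547.2 -159.3   15. ]
plate [ 647.9 -155.7   15. ]
shaft
[542.7 338.3  65. ] [364.1 297.3  65. ] 183.2705067016359
[498.4 327.3  70. ]
[419.7 311.4  70. ]
side
[552.3 345.   65. ]
[367.4 302.2  65. ]
[492.3 317.9  79. ]
[421.7 305.8  79. ]
knob [ 601.73908035 -121.27297768  250.        ] dial [597.592525   -73.42769032 223.        ]
t 0.3 pos [140.9 505.7 231.2] y dir 74.4 z [-0. -0. -1.] F [-0.5 -0.2  0.4] w 0.998 0.0 q [ 1.08  0.31  1.5   0.    1.33 -0.22]
```

Run:
```python
from h import *
plan([458.5,319,170],-77.5)
```

```text
shift tool [-356.1  -94.6   61.2]
  turn(6deg) [-0.    0.   25.32] j6 -0.22
  turn(6deg) [-0.   -0.   -4.68] j6 -0.22
```

```bash
r="-35.6 -9.5 6.1 0 0 0"; python3 -m inch '-35.6 -9.5 6.1 0 0 0;-35.6 -9.5 6.1 0 0 0;-35.6 -9.5 6.1 0 0 0;-35.6 -9.5 6.1 0 0 0;-35.6 -9.5 6.1 0 0 0;-35.6 -9.5 6.1 0 0 0;-35.6 -9.5 6.1 0 0 0;-35.6 -9.5 6.1 0 0 0;-35.6 -9.5 6.1 0 0 0;-35.6 -9.5 6.1 0 0 0' 1
python3 -m inch '0 0 0 0 0 1.1;0 0 0 0 0 1.1;0 0 0 0 0 1.1;0 0 0 0 0 1.1;0 0 0 0 0 1.1;0 0 0 0 0 1.1;0 0 0 0 0 1.1;0 0 0 0 0 1.1;0 0 0 0 0 1.1;0 0 0 0 0 1.1'
python3 -m inch '0 0 0 0 0 1.1;0 0 0 0 0 1.1;0 0 0 0 0 1.1;0 0 0 0 0 1.1;0 0 0 0 0 1.1;0 0 0 0 0 1.1;0 0 0 0 0 1.1;0 0 0 0 0 1.1;0 0 0 0 0 1.1;0 0 0 0 0 1.1'
python3 -m inch '0 0 0 0 0 1.1;0 0 0 0 0 1.1;0 0 0 0 0 1.1;0 0 0 0 0 0;0 0 0 0 0 0;0 0 0 0 0 0;0 0 0 0 0 0;0 0 0 0 0 0;0 0 0 0 0 0;0 0 0 0 0 0'
python3 - <<'E'
from h import *
st();plan([458.5,319,46],-77.5)
E
```

```text
time_s: 1.18
eef_pos: [459.8, 317.4, 170.0]
ee_rot: [0.0, 0.136, 0.991, 0.0]
force: [0.3, -0.1, 1.1]
grip_width: 0.999
grip_force: 0.0
time_s: 2.02
eef_pos: [458.4, 318.6, 170.2]
ee_rot: [-0.0, 0.655, 0.755, -0.0]
force: [-0.4, 1.1, -0.6]
grip_width: 1.005
grip_force: 0.0
time_s: 2.85
eef_pos: [458.4, 318.6, 170.2]
ee_rot: [-0.0, 0.961, 0.276, -0.0]
force: [0.2, -0.1, 0.4]
grip_width: 1.002
grip_force: 0.0
time_s: 3.68
eef_pos: [458.4, 318.6, 170.3]
ee_rot: [0.0, 0.994, 0.11, -0.0]
force: [-0.3, 0.0, -0.9]
grip_width: 0.997
grip_force: 0.0
t 3.7 pos [458.4 318.6 170.3] y dir -77.3 z [-0. -0. -1.] F [-0.3  0.  -0.9] w 0.997 0.0 q [ 0.4   0.44  1.48 -0.    1.22  1.75]
shift tool [  0.2  -0.3 124.3]
  turn(6deg) [0.   0.   0.03] j6 1.75
  turn(6deg) [ -0.     0.   -29.97] j6 1.75
```

```bash
python3 -m inch '0 0 15 0 0 0;0 0 15 0 0 0;0 0 15 0 0 0;0 0 15 0 0 0;0 0 15 0 0 0;0 0 15 0 0 0;0 0 15 0 0 0;0 0 10 0 0 0;0 0 9 0 0 0;0 0 0 0 0 0' | grep -E "pos|force"
python3 -m inch '0 0 0 0 0 0;0 0 0 0 0 0;0 0 0 0 0 0;0 0 0 0 0 0;0 0 0 0 0 0;0 0 0 0 0 0;0 0 0 0 0 0;0 0 0 0 0 0;0 0 0 0 0 0;0 0 0 0 0 0' 0 90
python3 - <<'E'
from h import *
crop("side",140,150,160,120,5,"s2.png")
E
```

```text
eef_pos: [457.7, 318.3, 44.8]
force: [0.8, -0.2, -0.9]
grip_force: 0.0
time_s: 5.35
eef_pos: [458.6, 319.5, 47.2]
ee_rot: [-0.001, 0.994, 0.11, 0.001]
force: [-1.8, 3.9, 6.1]
grip_width: 0.298
grip_force: 88.1
```

View pics/s2.png

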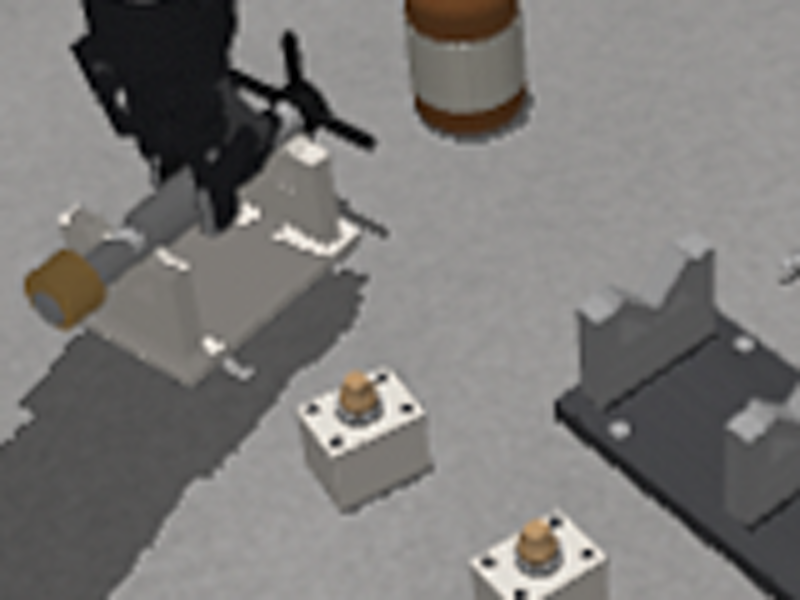

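The shaft is gripped at mid-section, with the gripper at about (200,150) in the crop and the hub and sleeve free. Lifting.

```bash
python3 -m inch '0 0 -4 0 0 0;0 0 -8 0 0 0;0 0 -12 0 0 0;0 0 -15 0 0 0;0 0 -15 0 0 0;0 0 -15 0 0 0;0 0 -15 0 0 0;0 0 -15 0 0 0;0 0 -12 0 0 0;0 0 -6 0 0 0'
python3 - <<'E'
from h import *
st();plan([520,45.5,162],2.3)
E
```

```text
time_s: 6.23
eef_pos: [458.5, 318.5, 164.6]
ee_rot: [0.0, 0.994, 0.11, 0.0]
force: [0.2, 0.8, -6.4]
grip_width: 0.301
grip_force: 88.8
t 6.2 pos [458.5 318.5 164.6] y dir -77.4 z [ 0.001  0.    -1.   ] F [ 0.2  0.8 -6.4] w 0.301 88.8 q [ 0.4   0.44  1.49 -0.    1.21  1.75]
shift tool [  0.4 279.8   2.7]
  turn(6deg) [ 1.000e-02 -1.000e-02 -1.328e+01] j6 1.75
  turn(6deg) [-1.000e-02 -1.000e-02  1.672e+01] j6 1.75
```

```bash
python3 -m inch '0 12 0 0 0 0;0 26 0 0 0 0;0 34 0 0 0 0;0 38 0 0 0 0;0 40 0 0 0 0;0 40 0 0 0 0;0 36 0 0 0 0;0 28 0 0 0 0;0 18 0 0 0 0;0 8 0 0 0 0' |grep -E "pos|force"
python3 -m inch '0 0 0 0 0 -.4;0 0 0 0 0 -.8;0 0 0 0 0 -1;0 0 0 0 0 -1;0 0 0 0 0 -1;0 0 0 0 0 -1;0 0 0 0 0 -1;0 0 0 0 0 -1;0 0 0 0 0 -1;0 0 0 0 0 -1'|grep -E "pos|force"
python3 -m inch '0 0 0 0 0 -1;0 0 0 0 0 -1;0 0 0 0 0 -1;0 0 0 0 0 -.7;0 0 0 0 0 -.4;0 0 0 0 0 0;0 0 0 0 0 0;0 0 0 0 0 0;0 0 0 0 0 0;0 0 0 0 0 0'|grep -E "pos|force"
python3 - <<'E'
from h import *
st();plan([520,45.5,98],2.3)
crop("top",200,130,200,150,4,"t3.png")
crop("side",220,150,160,120,5,"s3.png")
E
```

```text
eef_pos: [519.4, 42.4, 162.4]
force: [0.1, -0.8, -7.2]
grip_force: 89.3
eef_pos: [518.9, 45.7, 162.6]
force: [-0.3, -0.0, -6.7]
grip_force: 89.2
eef_pos: [519.5, 45.5, 163.2]
force: [-0.6, 0.7, -5.9]
grip_force: 89.2
t 8.7 pos [519.5  45.5 163.2] y dir 2.4 z [-0.  0. -1.] F [-0.6  0.7 -5.9] w 0.299 89.2 q [-0.14  0.37  1.61  0.    1.17 -0.18]
shift tool [ 0.   0.5 65.2]
  turn(6deg) [-0.   -0.    0.02] j6 -0.18
  turn(6deg) [  0.    -0.   -29.98] j6 -0.18
```

View pics/t3.png

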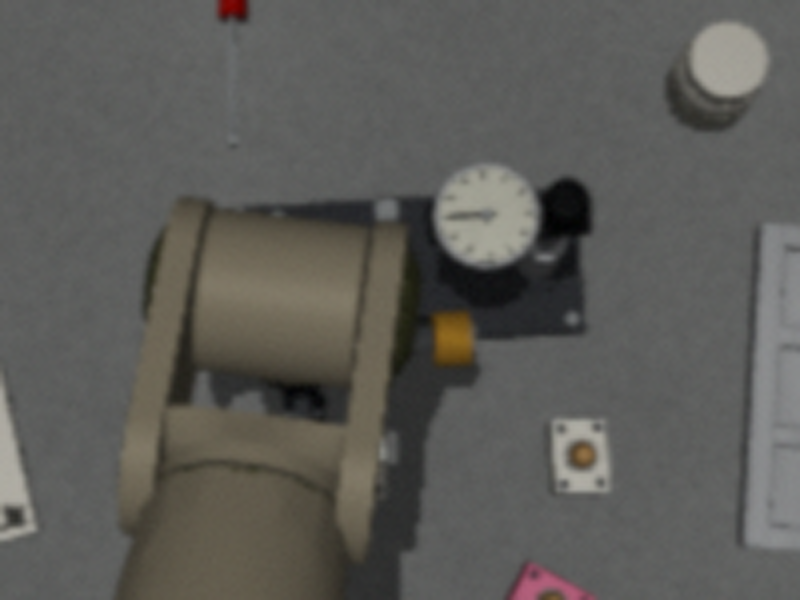

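View pics/s3.png

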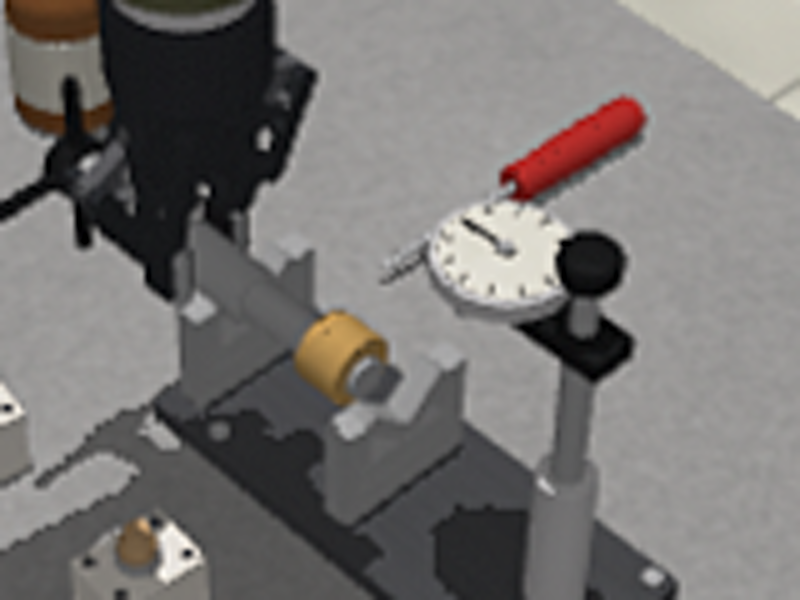

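The t3 crop shows the sleeve at (455,340), in front of the dial on its near side. In s3 the shaft is level and parallel to the jig, with its end stub at the lower side of the sleeve, so the eccentric is roughly up. I'll check the position along the axis.

Run:
```python
from h import *
p=np.array([200+455.5/4-.5,130+340.5/4-.5]);print(bp("top",*p,183))
# side: stub end face centre, 101.5..107+ end
print("pred side px of points along axis (crop s3):")
s=ctrl.sense()["eef_pos"];d=np.array([-.0402,.9992,0])
for y in(-118,-107,-95,-83,-40,85):
    P=s+[0,0,19]+d*y;q=pj("side",P)[0];q2=pj("top",P)[0];print(y,((q-[220,150]+.5)*5-.5).round(0),((q2-[200,130]+.5)*4-.5).round(0))
print("sleeve from side edges: tri",tri(p,[220+342/5,150+357/5]))
```

```text
[523.3135033  -53.74623704 183.        ]
pred side px of points along axis (crop s3):
-118 [371. 393.] [484. 338.]
-107 [354. 380.] [467. 339.]
-95 [335. 366.] [448. 340.]
-83 [316. 351.] [430. 341.]
-40 [251. 301.] [364. 345.]
85 [ 75. 166.] [173. 355.]
sleeve from side edges: tri [523.46431336 -54.10319575 189.85464238]
```

```bash
python3 -m inch '0 0 4 0 0 0;0 0 8 0 0 0;0 0 9 0 0 0;0 0 9 0 0 0;0 0 9 0 0 0;0 0 9 0 0 0;0 0 8 0 0 0;0 0 5 0 0 0;0 0 3 0 0 0;0 0 0 0 0 0' |grep -E "pos|force"
python3 -m inch '0 3 0 0 0 0;0 7 0 0 0 0;0 10 0 0 0 0;0 11 0 0 0 0;0 11 0 0 0 0;0 11 0 0 0 0;0 9 0 0 0 0;0 7 0 0 0 0;0 4 0 0 0 0;0 1 0 0 0 0'|grep -E "pos|force"
python3 - <<'E'
from h import *
st();plan([593.7,46.5,57],2.3)
crop("side",220,150,160,120,5,"s4.png")
E
```

```text
eef_pos: [519.4, 45.4, 98.7]
force: [-0.6, 0.7, -7.4]
grip_force: 89.3
eef_pos: [594.2, 48.5, 99.3]
force: [0.1, 0.6, -7.4]
grip_force: 89.4
t 10.6 pos [594.2  48.5  99.3] y dir 2.4 z [ 0. -0. -1.] F [ 0.1  0.6 -7.4] w 0.298 89.4 q [-0.11  0.59  1.44  0.    1.11 -0.16]
shift tool [-2.  -0.6 42.3]
  turn(6deg) [0.   0.   0.02] j6 -0.16
  turn(6deg) [-0.000e+00  1.000e-02 -2.998e+01] j6 -0.16
```

View pics/s4.png

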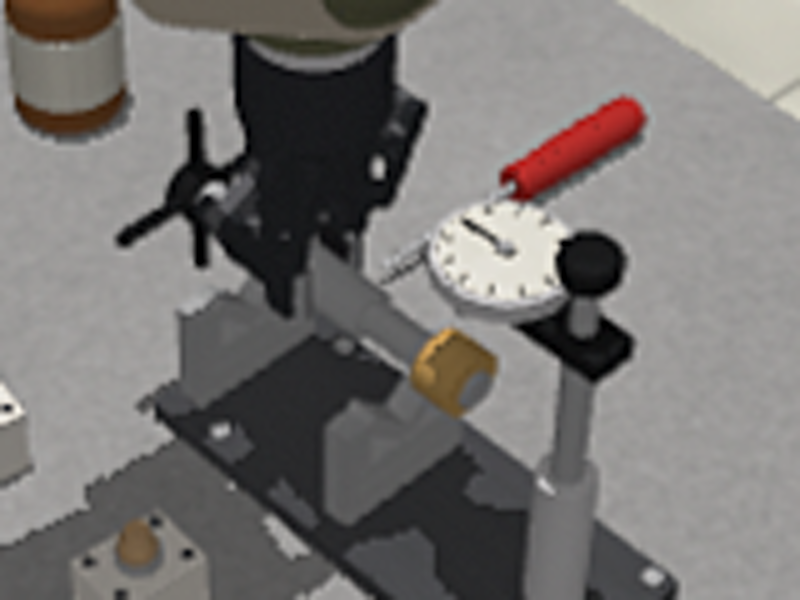

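The shaft is above both supports, with the sleeve at (455,370) under the bar. Lowering.

```bash
python3 -m inch '-1 -.3 0 0 0 0;-1 -.2 0 0 0 0;0 0 5 0 0 0;0 0 5 0 0 0;0 0 6 0 0 0;0 0 6 0 0 0;0 0 5 0 0 0;0 0 4 0 0 0;0 0 3 0 0 0;0 0 2 0 0 0' |grep -E "pos|force"
python3 -m inch '0 0 1 0 0 0;0 0 1 0 0 0;0 0 1 0 0 0;0 0 .5 0 0 0;0 0 .5 0 0 0;0 0 .5 0 0 0;0 0 .5 0 0 0;0 0 0 0 0 0;0 0 0 0 0 0;0 0 0 0 0 0'|grep -E "pos|force"
```

```text
eef_pos: [593.0, 46.5, 62.8]
force: [-0.2, 0.3, -7.3]
grip_force: 89.4
eef_pos: [593.5, 46.5, 58.6]
force: [1.4, 0.3, -4.8]
grip_force: 89.5
```

```bash
python3 -m inch '0 0 .5 0 0 0;0 0 .5 0 0 0;0 0 .5 0 0 0;0 0 .5 0 0 0;0 0 0 0 0 0;0 0 0 0 0 0;0 0 0 0 0 0;0 0 0 0 0 0;0 0 0 0 0 0;0 0 0 0 0 0' |grep -E "pos|force"
python3 -m inch '0 0 0 0 0 0;0 0 0 0 0 0;0 0 0 0 0 0;0 0 0 0 0 0;0 0 0 0 0 0;0 0 0 0 0 0;0 0 0 0 0 0;0 0 0 0 0 0;0 0 0 0 0 0;0 0 0 0 0 0' .7 |grep -E "pos|force|width"
python3 -m inch '0 0 -8 0 0 0;0 0 -16 0 0 0;0 0 -18 0 0 0;0 0 -18 0 0 0;0 0 -18 0 0 0;0 0 -18 0 0 0;0 0 -18 0 0 0;0 0 -18 0 0 0;0 0 -18 0 0 0;0 0 -10 0 0 0' |grep -E "pos|force|width"
python3 - <<'E'
from h import *
st();crop("side",220,150,160,120,5,"s5.png")
E
```

```text
eef_pos: [594.1, 46.6, 57.6]
force: [1.4, 1.4, 5.7]
grip_force: 90.6
eef_pos: [593.1, 46.5, 56.3]
force: [-0.4, 0.3, 0.1]
grip_width: 0.699
grip_force: 0.0
eef_pos: [593.6, 46.5, 219.1]
force: [0.7, -0.1, 0.1]
grip_width: 0.697
grip_force: 0.0
t 14.8 pos [593.6  46.5 219.1] y dir 2.4 z [ 0.003 -0.    -1.   ] F [ 0.7 -0.1  0.1] w 0.697 0.0 q [-0.12  0.48  1.29  0.    1.37 -0.16]
```

View pics/s5.png

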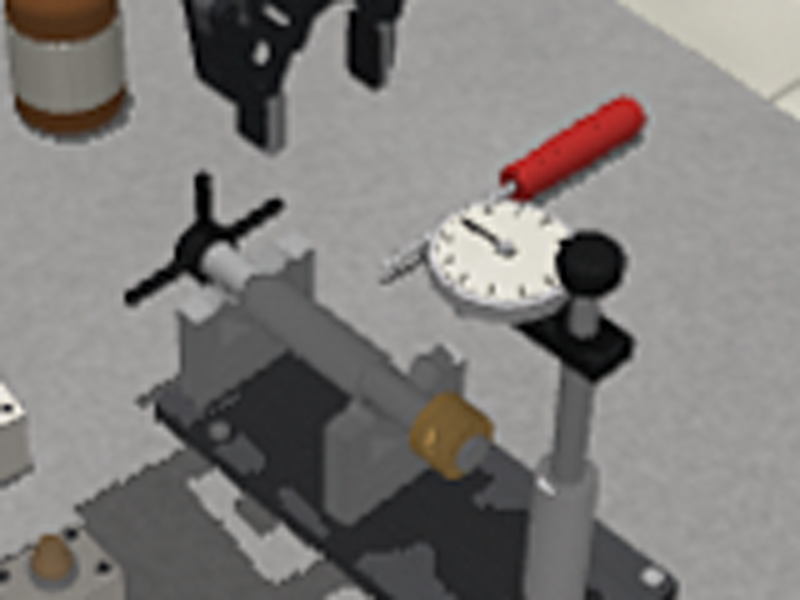

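The shaft is seated in both Vs with the hub beyond the plate and the sleeve at (450,435) below the plunger. Head B has been knocked aside, so I'll re-measure it later. Next, press the knob.

```bash
python3 -m inch '0 0 -8 0 0 0;0 0 -16 0 0 0;0 0 -18 0 0 0;0 0 -18 0 0 0;0 0 -12 0 0 0;-20 0 0 0 0 0;-38 0 0 0 0 0;-38 0 0 0 0 0;-38 0 0 0 0 0;-30 0 0 0 0 0' 0 40|grep -E "pos|force|width"
python3 - <<'E'
from h import *
st();plan([600.5,-122,262],2.3)
E
```

```text
eef_pos: [599.6, -119.8, 287.4]
force: [1.4, 0.2, -0.1]
grip_width: -0.0
grip_force: 0.0
t 15.7 pos [ 599.6 -119.8  287.4] y dir 2.4 z [-0.002  0.    -1.   ] F [ 1.4  0.2 -0.1] w -0.0 0.0 q [-0.39  0.48  1.11 -0.    1.55 -0.43]
shift tool [-2.2  0.9 25.4]
  turn(6deg) [-0.02 -0.    0.01] j6 -0.43
  turn(6deg) [ 1.000e-02 -3.000e-02 -2.999e+01] j6 -0.43
```

```bash
python3 -m inch '-1 .4 5 0 0 0;-1 .4 8 0 0 0;0 0 6 0 0 0;0 0 4 0 0 0;0 0 4 0 0 0;0 0 5 0 0 0;0 0 5 0 0 0;0 0 5 0 0 0;0 0 5 0 0 0;0 0 5 0 0 0'|grep -E "pos|force|width"
python3 -m inch '0 0 5 0 0 0;0 0 5 0 0 0;0 0 5 0 0 0;0 0 5 0 0 0;0 0 5 0 0 0;0 0 5 0 0 0;0 0 5 0 0 0;0 0 5 0 0 0;0 0 4 0 0 0;0 0 3 0 0 0'|grep -E "pos|force|width"
python3 -m inch '0 0 2 0 0 0;0 0 2 0 0 0;0 0 2 0 0 0;0 0 1 0 0 0;0 0 1 0 0 0;0 0 0 0 0 0;0 0 0 0 0 0;0 0 0 0 0 0;0 0 0 0 0 0;0 0 0 0 0 0'|grep -E "pos|force|width"
```

```text
eef_pos: [601.1, -119.0, 236.1]
force: [0.6, 1.3, 2.3]
grip_width: 0.002
grip_force: 1.1
eef_pos: [600.9, -119.4, 188.7]
force: [1.3, 0.6, 3.2]
grip_width: 0.002
grip_force: 1.0
eef_pos: [600.9, -119.3, 181.1]
force: [-0.0, -0.1, -0.4]
grip_width: 0.0
grip_force: 0.1
```

```bash
python3 -m inch '0 0 1 0 0 0;0 0 1 0 0 0;0 0 .5 0 0 0;0 0 .5 0 0 0;0 0 .5 0 0 0;0 0 .5 0 0 0;0 0 0 0 0 0;0 0 0 0 0 0;0 0 0 0 0 0;0 0 0 0 0 0'|grep -E "pos|force|width"
python3 -m inch '0 0 .5 0 0 0;0 0 .5 0 0 0;0 0 .5 0 0 0;0 0 .5 0 0 0;0 0 .5 0 0 0;0 0 .5 0 0 0;0 0 0 0 0 0;0 0 0 0 0 0;0 0 0 0 0 0;0 0 0 0 0 0'|grep -E "pos|force|width"
```

```text
eef_pos: [600.9, -119.3, 178.1]
force: [-2.9, 0.7, 7.7]
grip_width: 0.003
grip_force: 3.7
eef_pos: [601.1, -119.4, 177.9]
force: [-11.3, 3.6, 25.1]
grip_width: -0.0
grip_force: 12.5
```

```bash
python3 -m inch '0 0 -3 0 0 0;0 0 -10 0 0 0;0 0 -16 0 0 0;0 0 -16 0 0 0;20 0 0 0 0 0;38 0 0 0 0 0;38 0 0 0 0 0;38 0 0 0 0 0;38 0 0 0 0 0;38 0 0 0 0 0'|grep -E "pos|force|width"
cat >> h.py <<'E'
def needle(save=None):
    im=cap("top");ctr=np.array([598.4,-73.9,143.])
    # rectified dial: 8px/mm, up=+x, right=-y, radius 40mm
    N=320;s=4.;P=[ctr+[a,b,0] for a,b in((40,40),(40,-40),(-40,-40),(-40,40))]
    H=cv2.getPerspectiveTransform(pj("top",P).astype(np.float32),np.float32([[0,0],[N,0],[N,N],[0,N]]))
    w=cv2.warpPerspective(im,H,(N,N),flags=cv2.INTER_CUBIC)
    if save: cv2.imwrite("pics/"+save,cv2.resize(w,(480,480)))
    return w
def ang(w,cx=160,cy=160):
    "needle direction, degrees clockwise from image up; darkness profile on r=10..20mm"
    g=255-cv2.cvtColor(w,cv2.COLOR_BGR2GRAY).astype(np.float32)
    th=np.arange(0,360,1.);r=np.arange(28,84,2.)
    X=(cx+np.outer(np.sin(np.radians(th)),r)).astype(np.float32);Y=(cy-np.outer(np.cos(np.radians(th)),r)).astype(np.float32)
    p=cv2.remap(g,X,Y,cv2.INTER_LINEAR).mean(1);p=p-np.median(p)
    k=p.argmax();i=(k+np.arange(-12,13))%360;ww=np.clip(p[i]-.2*p[k],0,None)
    return (th[k]+(ww*np.arange(-12,13)).sum()/ww.sum()),p[k]
E
python3 - <<'E'
from h import *
st();w=needle("d1.png");print(ang(w))
a=cv2.imread("pics/d1.png");im=cap("side")[170:230,225:305];b=cv2.resize(im,None,fx=4,fy=4,interpolation=cv2.INTER_CUBIC)
c=np.zeros((480,800,3),np.uint8);c[:,:480]=a;c[:240,480:]=b;cv2.imwrite("pics/d1s.png",c)
print("hub",bp("side",220+200.5/5-.5,150+247.5/5-.5,75), pj("side",[590.4,127,75]))
E
```

```text
eef_pos: [591.7, 92.3, 219.5]
force: [0.7, -0.6, 0.7]
grip_width: -0.001
grip_force: 0.0
t 20.7 pos [591.7  92.3 219.5] y dir 2.4 z [-0.  0. -1.] F [ 0.7 -0.6  0.7] w -0.001 0.0 q [-0.04  0.49  1.28  0.    1.38 -0.08]
(np.float64(50.05250434207879), np.float32(57.61168))
hub [594.58461463 136.38038145  75.        ] [[260.63439295 201.61197837]]
```

View pics/d1s.png

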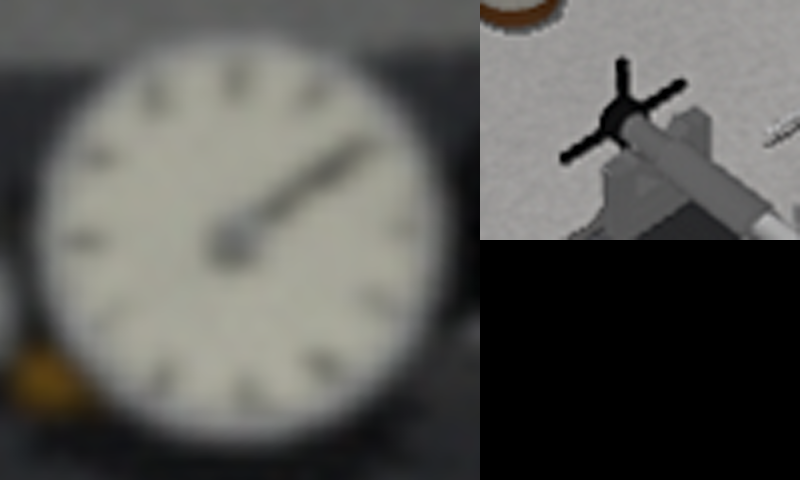

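Run:
```python
from h import *
d=np.array([-.0402,.9992,0]);o=np.array([593.75,42.6,75])
f=lambda p:((pj("side",p)[0]-[220,150]+.5)*5-.5).round(0)
for e in(0,5):
    H=o+d*(85+e);print(e,"hub",f(H),"sleeve",f(o+d*(-95+e)),"sl end",f(o+d*(-107+e)),"tip0",f(H+[0,0,55]),"tip+10deg",f(H+[9.5,0,54]),"+x tip",f(H+[55,0,0]),"-x tip",f(H-[55,0,0]))
```

```text
0 hub [204. 260.] sleeve [451. 448.] sl end [469. 462.] tip0 [202. 182.] tip+10deg [216. 175.] +x tip [284. 212.] -x tip [121. 309.]
5 hub [198. 255.] sleeve [444. 443.] sl end [462. 456.] tip0 [195. 177.] tip+10deg [210. 170.] +x tip [278. 208.] -x tip [115. 304.]
```

```bash
python3 -m inch '17 -1 0 0 0 0;18 -1 0 0 0 0;0 0 8 0 0 0;0 0 14 0 0 0;0 0 16 0 0 0;0 0 16 0 0 0;0 0 16 0 0 0;0 0 16 0 0 0;0 0 12 0 0 0;0 0 6 0 0 0' .5 20|grep -E "pos|force|width"
python3 -m inch '0 0 1.5 0 0 0;0 0 1 0 0 0;0 0 0 0 0 0;0 0 0 0 0 0;0 0 0 0 0 0;0 0 0 0 0 0;0 0 0 0 0 0;0 0 0 0 0 0;0 0 0 0 0 0;0 0 0 0 0 0' .16|grep -E "pos|force|width"
python3 - <<'E'
from h import *
st();w=needle();print(ang(w,154.7,162));C.clear();crop("side",220,150,100,100,5,"s6.png")
E
```

```text
eef_pos: [588.0, 123.9, 113.2]
force: [0.0, -0.3, 0.0]
grip_width: 0.504
grip_force: 0.0
eef_pos: [588.7, 125.4, 112.9]
force: [-0.2, -0.2, 0.4]
grip_width: 0.16
grip_force: 0.2
t 22.5 pos [588.7 125.4 112.9] y dir 2.4 z [ 0.  0. -1.] F [-0.2 -0.2  0.4] w 0.16 0.2 q [ 0.02  0.59  1.4   0.    1.15 -0.03]
(np.float64(51.71138592943532), np.float32(55.89126))
```

View pics/s6.png

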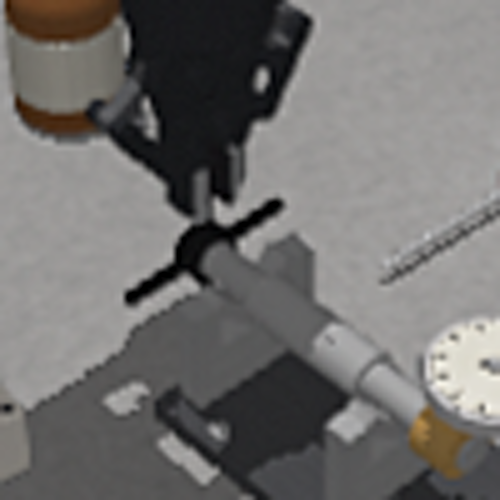

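The top arm is straddled by the fingers at (205,190) in the crop, and the needle direction is measured at 52°. I'll centre, go deeper and turn +24° twice.

```bash
python3 -m inch '0 1.2 2.5 0 0 0;0 0 2.5 0 0 0;0 2.76 .12 .8 0 0;0 2.76 .12 .8 0 0;0 2.76 .12 .8 0 0;0 2.76 .12 .8 0 0;0 2.76 .12 .8 0 0;0 0 0 0 0 0;0 0 0 0 0 0;0 0 0 0 0 0'|grep -E "pos|force|width"
python3 - <<'E'
from h import *
st();w=needle();print(ang(w,154.7,162))
E
python3 -m inch '0 2.76 .12 .8 0 0;0 2.76 .12 .8 0 0;0 2.76 .12 .8 0 0;0 2.76 .12 .8 0 0;0 2.76 .12 .8 0 0;0 0 0 0 0 0;0 0 0 0 0 0;0 0 0 0 0 0;0 0 0 0 0 0;0 0 0 0 0 0'|grep -E "pos|force|width"
python3 - <<'E'
from h import *
st();w=needle();print(ang(w,154.7,162))
E
```

```text
eef_pos: [602.9, 126.1, 104.9]
force: [-0.3, 0.3, -0.1]
grip_width: 0.163
grip_force: 0.0
t 23.4 pos [602.9 126.1 104.9] y dir 2.4 z [-0.404 -0.017 -0.914] F [-0.3  0.3 -0.1] w 0.163 0.0 q [ 0.02  0.87  0.97 -0.01  1.71 -0.02]
(np.float64(52.650410354313685), np.float32(53.963028))
eef_pos: [614.4, 126.6, 99.0]
force: [0.4, -0.8, -0.0]
grip_width: 0.16
grip_force: 0.0
t 24.3 pos [614.4 126.6  99. ] y dir 2.4 z [-0.74  -0.032 -0.672] F [ 0.4 -0.8 -0. ] w 0.16 0.0 q [ 0.02  1.23  0.43 -0.02  2.31 -0.03]
(np.float64(43.65815180753422), np.float32(54.71396))
```

```bash
python3 -m inch '0 0 -5 0 0 0;0 0 -12 0 0 0;0 0 -14 0 0 0;0 0 -14 0 0 0;0 -6.28 .25 -.77 0 0;0 -6.28 .25 -.77 0 0;0 -6.28 .25 -.77 0 0;0 -6.28 .25 -.77 0 0;0 -6.28 .25 -.77 0 0;0 -6.28 .25 -.77 0 0'|grep -E "pos|force|width"
python3 -m inch '0 -6.28 .25 -.77 0 0;0 -6.28 .25 -.77 0 0;0 -6.28 .25 -.77 0 0;0 -6.28 .25 -.77 0 0;0 -6.28 .25 -.77 0 0;0 -6.28 .25 -.77 0 0;0 -6.28 .25 -.77 0 0;0 -6.28 .25 -.77 0 0;0 -6.28 .25 -.77 0 0;0 -6.28 .25 -.77 0 0' .35|grep -E "pos|force|width"
python3 -m inch '0 -6.28 .25 -.77 0 0;0 -6.28 .25 -.77 0 0;0 -6.28 .25 -.77 0 0;0 -6.28 .25 -.77 0 0;0 0 0 0 0 0;0 0 0 0 0 0;0 0 0 0 0 0;0 0 0 0 0 0;0 0 0 0 0 0;0 0 0 0 0 0'|grep -E "pos|force|width"
python3 - <<'E'
from h import *
st();r=rot().as_matrix();s=ctrl.sense()["eef_pos"];L=(np.array([590.4,127,75])-s);print("pivot in tool",(r.T@L).round(1),"tilt",np.degrees(np.arctan2(-r[0,2],-r[2,2])));print(ang(needle(),154.7,162))
E
```

```text
eef_pos: [603.5, 124.2, 148.1]
force: [-0.1, -0.5, -0.2]
grip_width: 0.161
grip_force: 0.0
eef_pos: [542.3, 121.7, 145.6]
force: [1.2, 0.1, 0.2]
grip_width: 0.348
grip_force: 0.0
eef_pos: [526.6, 125.6, 134.0]
force: [-0.3, -0.0, -0.1]
grip_width: 0.353
grip_force: 0.0
t 26.9 pos [526.6 125.6 134. ] y dir 2.4 z [ 0.651  0.042 -0.758] F [-0.3 -0.  -0.1] w 0.353 0.0 q [-0.    0.23  2.1   0.41  0.11 -0.44]
pivot in tool [-2.5  9.8 86.3] tilt -40.684527558945035
(np.float64(43.680580103093966), np.float32(54.573257))
```

```bash
python3 -m inch '0 3.3 0 0 0 0;0 3.3 0 0 0 0;0 3 0 0 0 0;0 0 10 0 0 0;0 0 12 0 0 0;0 0 12 0 0 0;0 0 12 0 0 0;0 0 6 0 0 0;0 0 0 0 0 0;0 0 0 0 0 0'|grep -E "pos|force|width"
python3 -m inch '0 0 0 0 0 0;0 0 0 0 0 0;0 0 0 0 0 0;0 0 0 0 0 0;0 0 0 0 0 0;0 0 0 0 0 0;0 0 0 0 0 0;0 0 0 0 0 0;0 0 0 0 0 0;0 0 0 0 0 0' .16|grep -E "pos|force|width"
cat >> h.py <<'E'
def hub():
    st();r=rot().as_matrix();s=ctrl.sense()["eef_pos"];L=(np.array([590.4,127,75])-s);print("pivot in tool",(r.T@L).round(1),"tilt",np.degrees(np.arctan2(-r[0,2],-r[2,2])).round(1),"needle",ang(needle(),154.7,162))
E
python3 -c "
from h import *
hub()"
```

```text
eef_pos: [567.4, 128.1, 100.4]
force: [-0.3, -0.5, -0.2]
grip_width: 0.352
grip_force: 0.0
eef_pos: [567.4, 128.1, 100.6]
force: [0.1, -0.5, -0.2]
grip_width: 0.158
grip_force: 0.0
t 28.6 pos [567.4 128.1 100.6] y dir 2.4 z [ 0.651  0.042 -0.758] F [ 0.1 -0.5 -0.2] w 0.158 0.0 q [ 0.    0.37  2.02  0.74  0.06 -0.77]
pivot in tool [-2.6  0.7 34.3] tilt -40.7 needle (np.float64(43.66725009795694), np.float32(53.992714))
```

```bash
python3 -m inch '0 1.42 .03 .4 0 0;0 1.42 .03 .4 0 0;0 1.42 .03 .4 0 0;0 1.42 .03 .4 0 0;0 1.42 .03 .4 0 0;0 1.42 .03 .4 0 0;0 1.42 .03 .4 0 0;0 1.42 .03 .4 0 0;0 1.42 .03 .4 0 0;0 0 0 0 0 0'|grep -E "force|width"
python3 -c "
from h import *
hub()"
python3 -m inch '0 2.84 .12 .8 0 0;0 2.84 .12 .8 0 0;0 2.84 .12 .8 0 0;0 2.84 .12 .8 0 0;0 2.84 .12 .8 0 0;0 0 0 0 0 0;0 0 0 0 0 0;0 0 0 0 0 0;0 0 0 0 0 0;0 0 0 0 0 0'|grep -E "force|width"
python3 -c "
from h import *
hub()"
python3 -m inch '0 2.84 .12 .8 0 0;0 2.84 .12 .8 0 0;0 2.84 .12 .8 0 0;0 2.84 .12 .8 0 0;0 2.84 .12 .8 0 0;0 0 0 0 0 0;0 0 0 0 0 0;0 0 0 0 0 0;0 0 0 0 0 0;0 0 0 0 0 0'|grep -E "force|width"
python3 -c "
from h import *
hub()"
```

```text
force: [-0.1, 0.6, 0.1]
grip_width: 0.16
grip_force: 0.0
t 29.5 pos [578.8 131.1 107.4] y dir 2.9 z [ 0.363  0.038 -0.931] F [-0.1  0.6  0.1] w 0.16 0.0 q [ 0.01  0.42  1.74  0.06  0.6  -0.09]
pivot in tool [-5.4 -1.3 34.2] tilt -21.3 needle (np.float64(34.12274049304122), np.float32(52.040703))
force: [-0.8, 0.6, -0.3]
grip_width: 0.159
grip_force: 0.0
t 30.4 pos [591.2 132.1 109.3] y dir 3.4 z [-0.046  0.016 -0.999] F [-0.8  0.6 -0.3] w 0.159 0.0 q [ 0.02  0.62  1.36  0.02  1.21 -0.05]
pivot in tool [-5.7  0.5 34.2] tilt 2.6 needle (np.float64(18.177770115960037), np.float32(46.69586))
force: [-0.5, 0.4, -0.7]
grip_width: 0.162
grip_force: 0.0
t 31.2 pos [605.1 132.9 106.7] y dir 3.9 z [-0.446 -0.009 -0.895] F [-0.5  0.4 -0.7] w 0.162 0.0 q [ 0.03  0.91  0.91  0.    1.79 -0.04]
pivot in tool [-5.6  0.6 35. ] tilt 26.5 needle (np.float64(359.0626826033452), np.float32(56.94554))
```

```bash
python3 -m inch '-2.5 0 0 0 0 0;-2.5 0 0 0 0 .2;0 2.84 .12 .8 0 0;0 2.84 .12 .8 0 0;0 2.84 .12 .8 0 0;0 2.84 .12 .8 0 0;0 1.42 .03 .4 0 0;0 0 0 0 0 0;0 0 0 0 0 0;0 0 0 0 0 0'|grep -E "force|width"
python3 -c "
from h import *
hub()
from scipy.optimize import curve_fit
x=[24,47.7,68.7,92.6,116.5];y=[52.65,43.67,34.12,18.18,-.94]
f=lambda x,c,p,A:c+A*np.cos(np.radians(np.array(x)-p))
for g in (lambda x,c,p:f(x,c,p,51.6),f):
    q,_=curve_fit(g,x,y,p0=[0,10] if g is not f else [0,10,51]);print(q.round(1),(g(x,*q)-y).round(1))
"
```

```text
force: [-0.3, -0.3, 0.6]
grip_width: 0.163
grip_force: 0.0
t 32.1 pos [615.8 128.3  98.4] y dir 2.8 z [-0.744 -0.023 -0.668] F [-0.3 -0.3  0.6] w 0.163 0.0 q [ 0.02  1.24  0.41 -0.01  2.32 -0.02]
pivot in tool [-0.5  0.4 34.5] tilt 48.1 needle (np.float64(343.2614092986724), np.float32(58.76216))
[-1.  24.3] [-2.1  2.6  1.7 -0.2 -2.1]
[10.1 12.3 42.8] [-0.6  1.3 -0.3 -0.9  0.5]
```

```bash
python3 -m inch '0 0 -5 0 0 0;0 0 -12 0 0 0;0 0 -14 0 0 0;0 0 -14 0 0 0;0 -5.82 .21 -.7 0 0;0 -5.82 .21 -.7 0 0;0 -5.82 .21 -.7 0 0;0 -5.82 .21 -.7 0 0;0 -5.82 .21 -.7 0 0;0 -5.82 .21 -.7 0 0'|grep -E "force|width"
python3 -m inch '0 -5.82 .21 -.7 0 0;0 -5.82 .21 -.7 0 0;0 -5.82 .21 -.7 0 0;0 -5.82 .21 -.7 0 0;0 -5.82 .21 -.7 0 0;0 -5.82 .21 -.7 0 0;0 -5.82 .21 -.7 0 0;0 -5.82 .21 -.7 0 0;0 -5.82 .21 -.7 0 0;0 -5.82 .21 -.7 0 0' .4|grep -E "force|width"
python3 -m inch '0 -5.82 .21 -.7 0 0;0 -5.82 .21 -.7 0 0;0 -5.82 .21 -.7 0 0;0 -5.82 .21 -.7 0 0;0 0 0 0 0 0;0 0 0 0 0 0;0 0 0 0 0 0;0 0 0 0 0 0;0 0 0 0 0 0;0 0 0 0 0 0'|grep -E "force|width"
python3 -c "
from h import *
hub()"
```

```text
force: [1.6, 0.3, 0.3]
grip_width: 0.159
grip_force: 0.0
force: [1.7, 0.8, -1.4]
grip_width: 0.399
grip_force: 0.0
force: [0.5, 0.2, 0.4]
grip_width: 0.395
grip_force: 0.0
t 34.7 pos [527.9 122.5 137.3] y dir 1.8 z [ 0.585  0.031 -0.81 ] F [0.5 0.2 0.4] w 0.395 0.0 q [-0.    0.23  2.04  0.13  0.25 -0.16]
pivot in tool [ 1.5 14.2 87.2] tilt -35.8 needle (np.float64(343.24934973582), np.float32(59.344627))
```

Pivot offset is 14 in y. I'll correct it, engage (z +52) and carry on turning.

```bash
python3 -m inch '0 4.5 0 0 0 0;.7 4.5 0 0 0 0;.8 4.5 0 0 0 0;0 0 10 0 0 0;0 0 12 0 0 0;0 0 12 0 0 0;0 0 12 0 0 0;0 0 6 0 0 0;0 0 0 0 0 0;0 0 0 0 0 0'|grep -E "force|width"
python3 -m inch '0 0 0 0 0 0;0 0 0 0 0 0;0 0 0 0 0 0;0 0 0 0 0 0;0 0 0 0 0 0;0 0 0 0 0 0;0 0 0 0 0 0;0 0 0 0 0 0;0 0 0 0 0 0;0 0 0 0 0 0' .16|grep -E "force|width"
python3 -c "
from h import *
hub()"
python3 -m inch '0 1.8 .05 .5 0 0;0 1.8 .05 .5 0 0;0 1.8 .05 .5 0 0;0 1.8 .05 .5 0 0;0 1.8 .05 .5 0 0;0 1.8 .05 .5 0 0;0 0 0 0 0 0;0 0 0 0 0 0;0 0 0 0 0 0;0 0 0 0 0 0'|grep -E "force|width"
python3 -c "
from h import *
hub()"
```

```text
force: [-0.7, -0.4, 1.1]
grip_width: 0.399
grip_force: 0.0
force: [0.5, -0.6, 0.4]
grip_width: 0.159
grip_force: 0.0
t 36.4 pos [568.7 126.  102.7] y dir 1.8 z [ 0.585  0.031 -0.81 ] F [ 0.5 -0.6  0.4] w 0.159 0.0 q [ 0.    0.37  1.96  0.15  0.19 -0.17]
pivot in tool [-0.1  1.3 35.2] tilt -35.8 needle (np.float64(341.32112618223675), np.float32(50.576935))
force: [0.6, 1.0, 0.0]
grip_width: 0.158
grip_force: 0.0
t 37.3 pos [577.7 126.3 107.2] y dir 2.0 z [ 0.306  0.021 -0.952] F [0.6 1.  0. ] w 0.158 0.0 q [ 0.01  0.44  1.7   0.03  0.69 -0.05]
pivot in tool [-0.2  2.2 34.5] tilt -17.8 needle (np.float64(330.5307900908353), np.float32(54.836693))
```

```bash
python3 -m inch '0 2.2 .05 .5 0 0;0 2.2 .05 .5 0 0;0 2.2 .05 .5 0 0;0 1.8 .05 .5 0 0;0 1.8 .05 .5 0 0;0 1.8 .05 .5 0 0;0 0 0 0 0 0;0 0 0 0 0 0;0 0 0 0 0 0;0 0 0 0 0 0'|grep -E "force|width"
python3 -c "
from h import *
hub()"
python3 -m inch '0 1.8 .05 .5 0 0;0 1.8 .05 .5 0 0;0 1.8 .05 .5 0 0;0 1.8 .05 .5 0 0;0 1.8 .05 .5 0 0;0 1.8 .05 .5 0 0;0 0 0 0 0 0;0 0 0 0 0 0;0 0 0 0 0 0;0 0 0 0 0 0'|grep -E "force|width"
python3 -c "
from h import *
hub()"
python3 -m inch '0 1.8 .05 .5 0 0;0 1.8 .05 .5 0 0;0 1.8 .05 .5 0 0;0 1.8 .05 .5 0 0;0 1.8 .05 .5 0 0;0 1.8 .05 .5 0 0;0 1.8 .05 .5 0 0;0 1.8 .05 .5 0 0;0 0 0 0 0 0;0 0 0 0 0 0'|grep -E "force|width"
python3 -c "
from h import *
hub()"
```

```text
force: [-0.4, -0.4, -0.2]
grip_width: 0.161
grip_force: 0.0
t 38.2 pos [589.6 126.8 109.5] y dir 2.2 z [-0.002  0.01  -1.   ] F [-0.4 -0.4 -0.2] w 0.161 0.0 q [ 0.01  0.6   1.4   0.01  1.15 -0.03]
pivot in tool [-0.2  0.9 34.5] tilt 0.1 needle (np.float64(325.40277564725335), np.float32(54.033585))
force: [0.9, 0.0, -0.1]
grip_width: 0.159
grip_force: 0.0
t 39.0 pos [600.4 127.2 108.2] y dir 2.4 z [-0.31  -0.002 -0.951] F [ 0.9  0.  -0.1] w 0.159 0.0 q [ 0.02  0.8   1.08  0.    1.58 -0.02]
pivot in tool [-0.2  0.7 34.7] tilt 18.1 needle (np.float64(322.3685299249686), np.float32(47.411766))
force: [-0.2, -0.3, -0.4]
grip_width: 0.16
grip_force: 0.0
t 39.9 pos [613.1 127.7  99.8] y dir 2.7 z [-0.67  -0.018 -0.742] F [-0.2 -0.3 -0.4] w 0.16 0.0 q [ 0.02  1.14  0.57 -0.01  2.16 -0.02]
pivot in tool [-0.1 -0.2 33.6] tilt 42.1 needle (np.float64(328.7814537416058), np.float32(49.006874))
```

```bash
cat > fit.py <<'E'
from h import *
from scipy.optimize import least_squares
D=np.array([(24,52.65),(47.7,43.67),(68.7,34.12),(92.6,18.18),(116.5,-.94),(138.1,-16.74),(162.2,-29.5),(180.1,-34.6),(198.1,-37.6),(222.1,-31.2)])
def mod(q,x):
    c,p,dx,dy=q;t=np.radians(c+51.6*np.cos(np.radians(x-p)))
    return np.degrees(np.arctan2(14*np.sin(t)+dx,14*np.cos(t)+dy))
s=least_squares(lambda q:mod(q,D[:,0])-D[:,1],[5,15,0,0]);print(s.x.round(2),s.fun.round(1))
J=np.linalg.inv(s.jac.T@s.jac);print("sd",np.sqrt(np.diag(J)*(s.fun**2).sum()/6).round(2))
E
python3 - <<'E'
import fit
from h import *
w=needle();g=cv2.cvtColor(w,cv2.COLOR_BGR2GRAY)
yy,xx=np.mgrid[:320,:320];m=(g<110)&(np.hypot(xx-155,yy-162)<85)
P=np.c_[xx[m],yy[m]].astype(np.float32);vx,vy,x0,y0=cv2.fitLine(P,cv2.DIST_HUBER,0,.01,.01).ravel()
print(m.sum(),"line dir",np.degrees(np.arctan2(vx,-vy)),x0,y0)
E
```

```text
[ 4.75 14.02  1.34  2.25] [-0.9  1.4 -0.1 -0.7  0.2  0.5 -0.2 -0.9  0.8 -0.1]
sd [4.29 1.44 1.37 0.28]
294 line dir 141.04723 137.48668 127.7649
```

```bash
python3 -m inch '0 -2.49 .09 -.7 0 0;0 -2.49 .09 -.7 0 0;0 -2.49 .09 -.7 0 0;0 -2.49 .09 -.7 0 0;0 -2.49 .09 -.7 0 0;0 -2.49 .09 -.7 0 0;0 -2.49 .09 -.7 0 0;0 -2.49 .09 -.7 0 0;0 0 0 0 0 0;0 0 0 0 0 0'|grep -E "force|width"
cat >> h.py <<'E'
def line():
    w=needle();g=cv2.cvtColor(w,cv2.COLOR_BGR2GRAY)
    yy,xx=np.mgrid[:320,:320];m=(g<110)&(np.hypot(xx-155,yy-162)<85)
    P=np.c_[xx[m],yy[m]].astype(np.float32);vx,vy,x0,y0=cv2.fitLine(P,cv2.DIST_HUBER,0,.01,.01).ravel()
    print("line dir",np.degrees(np.arctan2(vx,-vy)).round(1),m.sum())
E
python3 -c "
from h import *
hub();line()"
python3 -m inch '0 0 0 0 0 0;0 0 0 0 0 0;0 0 0 0 0 0;0 0 0 0 0 0;0 0 0 0 0 0;0 0 0 0 0 0;0 0 0 0 0 0;0 0 0 0 0 0;0 0 0 0 0 0;0 0 0 0 0 0' .1 20|grep -E "pos|force|width"
python3 -c "
from h import *
hub();line()"
```

```text
force: [-0.3, -0.4, 0.4]
grip_width: 0.16
grip_force: 0.0
t 40.9 pos [594.9 127.  110.6] y dir 2.3 z [-0.148  0.004 -0.989] F [-0.3 -0.4  0.4] w 0.16 0.0 q [ 0.02  0.68  1.25  0.01  1.35 -0.03]
pivot in tool [-0.2  0.8 35.8] tilt 8.5 needle (np.float64(323.1994333014945), np.float32(45.77884))
eef_pos: [595.4, 126.9, 109.0]
force: [2.3, -0.5, 1.7]
grip_width: 0.103
grip_force: 5.0
t 41.8 pos [595.4 126.9 109. ] y dir 2.3 z [-0.149  0.004 -0.989] F [ 2.3 -0.5  1.7] w 0.103 5.0 q [ 0.02  0.69  1.25  0.01  1.35 -0.03]
pivot in tool [-0.   0.1 34.4] tilt 8.5 needle (np.float64(323.39924827153357), np.float32(48.19751))
line dir 136.3 171Traceback (most recent call last):
  File "<string>", line 3, in <module>
    hub();line()
          ~~~~^^
  File "h.py", line 61, in line
    P=np.c_[xx[m],yy[m]].astype(np.float32);vx,vy,x0,y0=cv2.fitLine(P,cv2.DIST_HUBER,0,.01,.01).ravel()
                                                        ~~~~~~~~~~~^^^^^^^^^^^^^^^^^^^^^^^^^^^^
cv2.error: OpenCV(4.12.0) /io/opencv/modules/imgproc/src/linefit.cpp:50: error: (-215:Assertion failed) count > 0 in function 'fitLine2D_wods'
```

```bash
python3 -m inch '0 .8 0 .23 0 0;0 .8 0 .22 0 0;0 0 0 0 0 0;0 0 0 0 0 0;0 0 0 0 0 0;0 0 0 0 0 0;0 0 0 0 0 0;0 0 0 0 0 0;0 0 0 0 0 0;0 0 0 0 0 0' .1|grep -E "pos|force|width"
python3 -m inch '0 0 0 0 0 0;0 0 0 0 0 0;0 0 0 0 0 0;0 0 0 0 0 0;0 0 0 0 0 0;0 0 0 0 0 0;0 0 0 0 0 0;0 0 0 0 0 0;0 0 0 0 0 0;0 0 0 0 0 0' .2|grep -E "pos|force|width"
python3 -m inch '0 0 0 0 0 0;0 0 0 0 0 0;0 0 0 0 0 0;0 0 0 0 0 0;0 0 0 0 0 0;0 0 0 0 0 0;0 0 0 0 0 0;0 0 0 0 0 0;0 0 0 0 0 0;0 0 0 0 0 0'|grep -E "pos|force|width"
python3 -m inch '0 0 0 0 0 0;0 0 0 0 0 0;0 0 0 0 0 0;0 0 0 0 0 0;0 0 0 0 0 0;0 0 0 0 0 0;0 0 0 0 0 0;0 0 0 0 0 0;0 0 0 0 0 0;0 0 0 0 0 0'|grep -E "pos|force|width"
python3 -c "
from h import *
hub()"
```

```text
eef_pos: [596.8, 127.0, 108.7]
force: [1.6, -0.7, 2.0]
grip_width: 0.101
grip_force: 5.4
eef_pos: [596.9, 127.0, 108.8]
force: [-0.0, -0.2, -0.6]
grip_width: 0.204
grip_force: 0.0
eef_pos: [596.9, 127.0, 108.7]
force: [-0.1, -0.4, 0.0]
grip_width: 0.201
grip_force: 0.0
eef_pos: [596.9, 127.0, 108.7]
force: [-0.6, 0.3, 0.5]
grip_width: 0.205
grip_force: 0.0
t 45.2 pos [596.9 127.  108.7] y dir 2.3 z [-0.195  0.002 -0.981] F [-0.6  0.3  0.5] w 0.205 0.0 q [ 0.02  0.72  1.2   0.01  1.42 -0.03]
pivot in tool [-0.1  0.2 34.3] tilt 11.3 needle (np.float64(322.68520041988484), np.float32(46.593018))
```

```bash
python3 -m inch '0 2.49 .09 .7 0 0;0 2.49 .09 .7 0 0;0 2.49 .09 .7 0 0;0 2.49 .09 .7 0 0;0 2.49 .09 .7 0 0;0 2.49 .09 .7 0 0;0 2.49 .09 .7 0 0;0 2.49 .09 .7 0 0;0 1.78 .05 .5 0 0;0 0 0 0 0 0' .16|grep -E "force|width"
python3 -c "
from h import *
hub()"
python3 -m inch '0 0 -5 0 0 0;0 0 -12 0 0 0;0 0 -14 0 0 0;0 0 -14 0 0 0;0 -5.82 .21 -.7 0 0;0 -5.82 .21 -.7 0 0;0 -5.82 .21 -.7 0 0;0 -5.82 .21 -.7 0 0;0 -5.82 .21 -.7 0 0;0 -5.82 .21 -.7 0 0'|grep -E "force|width"
python3 -m inch '0 -5.82 .21 -.7 0 0;0 -5.82 .21 -.7 0 0;0 -5.82 .21 -.7 0 0;0 -5.82 .21 -.7 0 0;0 -5.82 .21 -.7 0 0;0 -5.82 .21 -.7 0 0;0 -5.82 .21 -.7 0 0;0 -5.82 .21 -.7 0 0;0 -5.82 .21 -.7 0 0;0 -5.82 .21 -.7 0 0' .4|grep -E "force|width"
python3 -m inch '0 -5.82 .21 -.7 0 0;0 -5.82 .21 -.7 0 0;0 -5.82 .21 -.7 0 0;0 -5.82 .21 -.7 0 0;0 0 0 0 0 0;0 0 0 0 0 0;0 0 0 0 0 0;0 0 0 0 0 0;0 0 0 0 0 0;0 0 0 0 0 0'|grep -E "force|width"
python3 -c "
from h import *
hub()"
```

```text
force: [0.1, -0.7, 0.2]
grip_width: 0.16
grip_force: 0.3
t 46.1 pos [615.2 127.6  95.2] y dir 2.8 z [-0.745 -0.022 -0.667] F [ 0.1 -0.7  0.2] w 0.16 0.3 q [ 0.02  1.25  0.42 -0.01  2.32 -0.02]
pivot in tool [ 0.1 -1.5 31.9] tilt 48.2 needle (np.float64(328.85552717548586), np.float32(49.58383))
force: [0.5, -0.0, -0.2]
grip_width: 0.159
grip_force: 0.0
force: [1.3, 1.0, -0.4]
grip_width: 0.399
grip_force: 0.0
force: [0.1, -0.6, -0.0]
grip_width: 0.395
grip_force: 0.0
t 48.7 pos [528.9 122.2 137.5] y dir 1.7 z [ 0.59   0.031 -0.807] F [ 0.1 -0.6 -0. ] w 0.395 0.0 q [-0.01  0.23  2.04  0.14  0.24 -0.17]
pivot in tool [ 1.8 12.8 86.9] tilt -36.2 needle (np.float64(329.25924742640956), np.float32(48.99405))
```

Engage the next arm, then push from -36° to +48° in two calls.

```bash
python3 -m inch '.6 4.2 0 0 0 0;.6 4.2 0 0 0 0;.6 4.2 0 0 0 0;0 0 10 0 0 0;0 0 12 0 0 0;0 0 12 0 0 0;0 0 12 0 0 0;0 0 6 0 0 0;0 0 0 0 0 0;0 0 0 0 0 0'|grep -E "force|width"
python3 -m inch '0 0 0 0 0 0;0 0 0 0 0 0;0 0 0 0 0 0;0 0 0 0 0 0;0 1.8 .05 .5 0 0;0 1.8 .05 .5 0 0;0 1.8 .05 .5 0 0;0 1.8 .05 .5 0 0;0 1.8 .05 .5 0 0;0 1.8 .05 .5 0 0' .16|grep -E "force|width"
python3 -c "
from h import *
hub()"
python3 -m inch '0 2.6 .09 .7 0 0;0 2.49 .09 .7 0 0;0 2.49 .09 .7 0 0;0 2.49 .09 .7 0 0;0 2.49 .09 .7 0 0;0 2.49 .09 .7 0 0;0 2.49 .09 .7 0 0;0 2.49 .09 .7 0 0;0 2.49 .09 .7 0 0;0 2.49 .09 .7 0 0'|grep -E "force|width"
python3 -m inch '0 2.49 .09 .7 0 0;0 2.49 .09 .7 0 0;0 2.49 .09 .7 0 0;0 2.49 .09 .7 0 0;0 2.49 .09 .7 0 0;0 1.8 .05 .4 0 0;0 0 0 0 0 0;0 0 0 0 0 0;0 0 0 0 0 0;0 0 0 0 0 0'|grep -E "force|width"
python3 -c "
from h import *
hub()"
```

```text
force: [-0.8, -0.3, 1.0]
grip_width: 0.401
grip_force: 0.0
force: [-1.2, 0.4, -0.5]
grip_width: 0.162
grip_force: 0.5
t 50.4 pos [578.6 126.3 107.9] y dir 2.0 z [ 0.31   0.022 -0.951] F [-1.2  0.4 -0.5] w 0.162 0.5 q [ 0.01  0.44  1.7   0.03  0.69 -0.05]
pivot in tool [-0.1  1.1 35. ] tilt -18.0 needle (np.float64(339.37409128031203), np.float32(52.356033))
force: [-1.8, 0.7, 1.9]
grip_width: 0.161
grip_force: 0.6
force: [0.2, 0.3, 0.2]
grip_width: 0.159
grip_force: 0.0
t 52.1 pos [614.6 127.8  99.1] y dir 2.8 z [-0.732 -0.02  -0.681] F [0.2 0.3 0.2] w 0.159 0.0 q [ 0.02  1.22  0.45 -0.01  2.29 -0.02]
pivot in tool [-0.2  1.1 34.2] tilt 47.0 needle (np.float64(29.903845885230236), np.float32(44.21031))
```

```bash
python3 -m inch '0 0 -5 0 0 0;0 0 -12 0 0 0;0 0 -14 0 0 0;0 0 -14 0 0 0;0 -5.82 .21 -.7 0 0;0 -5.82 .21 -.7 0 0;0 -5.82 .21 -.7 0 0;0 -5.82 .21 -.7 0 0;0 -5.82 .21 -.7 0 0;0 -5.82 .21 -.7 0 0'|grep -E "force|width"
python3 -m inch '0 -5.82 .21 -.7 0 0;0 -5.82 .21 -.7 0 0;0 -5.82 .21 -.7 0 0;0 -5.82 .21 -.7 0 0;0 -5.82 .21 -.7 0 0;0 -5.82 .21 -.7 0 0;0 -5.82 .21 -.7 0 0;0 -5.82 .21 -.7 0 0;0 -5.82 .21 -.7 0 0;0 -5.82 .21 -.7 0 0' .4|grep -E "force|width"
python3 -m inch '0 -5.82 .21 -.7 0 0;0 -5.82 .21 -.7 0 0;0 -5.82 .21 -.7 0 0;0 -5.82 .21 -.7 0 0;0 0 0 0 0 0;0 0 0 0 0 0;0 0 0 0 0 0;0 0 0 0 0 0;0 0 0 0 0 0;0 0 0 0 0 0'|grep -E "force|width"
python3 -m inch '.6 4.2 0 0 0 0;.6 4.2 0 0 0 0;.6 4.2 0 0 0 0;0 0 10 0 0 0;0 0 12 0 0 0;0 0 12 0 0 0;0 0 12 0 0 0;0 0 6 0 0 0;0 0 0 0 0 0;0 0 0 0 0 0'|grep -E "force|width"
python3 -c "
from h import *
hub()"
```

```text
force: [1.8, 0.5, -0.5]
grip_width: 0.157
grip_force: 0.0
force: [2.2, -0.1, 0.9]
grip_width: 0.403
grip_force: 0.0
force: [-0.7, -0.1, -0.7]
grip_width: 0.399
grip_force: 0.0
force: [0.2, 0.6, 0.2]
grip_width: 0.401
grip_force: 0.0
t 55.5 pos [570.9 126.4 102.5] y dir 1.6 z [ 0.598  0.032 -0.801] F [0.2 0.6 0.2] w 0.401 0.0 q [ 0.01  0.37  1.96  0.17  0.17 -0.19]
pivot in tool [-0.5 -0.9 33.7] tilt -36.7 needle (np.float64(30.04966932887695), np.float32(43.070137))
```

```bash
python3 -m inch '0 0 0 0 0 0;0 0 0 0 0 0;0 0 0 0 0 0;0 -.5 0 0 0 0;0 1.75 .05 .5 0 0;0 1.75 .05 .5 0 0;0 1.75 .05 .5 0 0;0 1.75 .05 .5 0 0;0 1.75 .05 .5 0 0;0 1.75 .05 .5 0 0' .16|grep -E "force|width"
python3 -m inch '0 1.78 .05 .5 0 0;0 1.78 .05 .5 0 0;0 1.78 .05 .5 0 0;0 1.78 .05 .5 0 0;0 1.78 .05 .5 0 0;0 1.78 .05 .5 0 0;0 1.78 .05 .5 0 0;0 1.78 .05 .5 0 0;0 0 0 0 0 0;0 0 0 0 0 0'|grep -E "force|width"
python3 -c "
from h import *
hub()"
```

```text
force: [-0.8, -0.1, -0.4]
grip_width: 0.167
grip_force: 0.5
force: [-0.3, 0.4, 0.0]
grip_width: 0.162
grip_force: 0.0
t 57.2 pos [594.  127.1 108.2] y dir 2.2 z [-0.09   0.008 -0.996] F [-0.3  0.4  0. ] w 0.162 0.0 q [ 0.01  0.65  1.31  0.01  1.27 -0.03]
pivot in tool [-0.3 -0.6 33.4] tilt 5.2 needle (np.float64(51.73002031095314), np.float32(56.93936))
```

```bash
python3 -m inch '0 1.5 .05 .5 0 0;0 1.5 .05 .5 0 0;0 0 0 0 0 0;0 0 0 0 0 0;0 0 0 0 0 0;0 0 0 0 0 0;0 0 0 0 0 0;0 0 0 0 0 0;0 0 0 0 0 0;0 0 0 0 0 0' |grep -E "force|width"
python3 -m inch '0 0 0 0 0 0;0 0 0 0 0 0;0 0 0 0 0 0;0 0 0 0 0 0;0 0 0 0 0 0;0 0 0 0 0 0;0 0 0 0 0 0;0 0 0 0 0 0;0 0 0 0 0 0;0 0 0 0 0 0' .1 |grep -E "force|width"
python3 -c "
from h import *
hub()"
python3 -m inch '0 0 0 0 0 0;0 0 0 0 0 0;0 0 0 0 0 0;0 0 0 0 0 0;0 0 0 0 0 0;0 0 0 0 0 0;0 0 0 0 0 0;0 0 0 0 0 0;0 0 0 0 0 0;0 0 0 0 0 0' .3 |grep -E "force|width"
python3 -c "
from h import *
hub()"
```

```text
force: [0.7, 1.1, -1.4]
grip_width: 0.158
grip_force: 0.0
force: [-0.1, -0.4, 1.2]
grip_width: 0.098
grip_force: 5.2
t 58.9 pos [596.8 127.3 108.2] y dir 2.2 z [-0.195  0.004 -0.981] F [-0.1 -0.4  1.2] w 0.098 5.2 q [ 0.02  0.72  1.2   0.01  1.42 -0.02]
pivot in tool [-0.4  0.2 33.8] tilt 11.2 needle (np.float64(52.59664360932355), np.float32(54.651947))
force: [0.3, -0.1, 0.1]
grip_width: 0.3
grip_force: 0.0
t 59.8 pos [596.7 127.3 108.2] y dir 2.2 z [-0.195  0.004 -0.981] F [ 0.3 -0.1  0.1] w 0.3 0.0 q [ 0.02  0.72  1.2   0.01  1.42 -0.02]
pivot in tool [-0.4  0.2 33.8] tilt 11.3 needle (np.float64(52.064724907798634), np.float32(53.760406))
```

Retract from the hub, level the tool and clear the view.

```bash
python3 -m inch '0 0 -6 0 0 0;0 0 -14 0 0 0;0 0 -20 0 0 0;0 0 -20 0 0 0;0 0 -20 0 0 0;0 0 -20 0 0 0;0 0 -20 0 0 0;0 0 -10 0 0 0;0 0 0 -1 0 0;0 0 0 -.88 0 0' .5 |grep -E "pos|force|width"
python3 -m inch '20 -20 0 0 0 0;25 -25 0 0 0 0;25 -25 0 0 0 0;25 -25 0 0 0 0;25 -25 0 0 0 0;25 -25 0 0 0 0;25 -10 0 0 0 0;25 0 0 0 0 0;25 0 0 0 0 0;10 0 0 0 0 0' |grep -E "pos|force|width"
cat > heads.py <<'E'
from h import *
im=cap("top");hsv=cv2.cvtColor(im,cv2.COLOR_BGR2HSV)
m=((hsv[...,2]>120)&(hsv[...,1]<60)).astype(np.uint8)
m=cv2.morphologyEx(m,cv2.MORPH_CLOSE,np.ones((5,5)))
for c in cv2.findContours(m,cv2.RETR_EXTERNAL,cv2.CHAIN_APPROX_NONE)[0]:
    a=cv2.contourArea(c);
    if 120<a<420:
        (u,v),(w,h),_=cv2.minAreaRect(c);P=np.array([bp("top",*p,44)[:2] for p in cv2.boxPoints(cv2.minAreaRect(c))])
        e=[P[1]-P[0],P[2]-P[1]];e.sort(key=np.linalg.norm)
        print("px",round(u,1),round(v,1),"area",a,"c",P.mean(0).round(1),"size",[np.linalg.norm(k).round(0) for k in e],"long ang",np.degrees(np.arctan2(e[1][1],e[1][0])).round(1)%180)
E
python3 heads.py
python3 - <<'E'
from h import *
st();hub();cv2.imwrite("pics/t4.png",cv2.resize(cap("top")[130:330,150:430],None,fx=2.85,fy=2.85,interpolation=cv2.INTER_CUBIC))
E
```

```text
eef_pos: [623.2, 126.6, 236.3]
force: [0.3, 0.3, -0.7]
grip_width: 0.501
grip_force: 0.0
eef_pos: [458.0, 353.3, 238.8]
force: [-0.0, 0.7, -0.5]
grip_width: 0.5
grip_force: 0.0
px 289.9 371.0 area 184.5 c [98.4 15. ] size [np.float64(27.0), np.float64(112.0)] long ang 104.8
px 196.3 261.6 area 211.5 c [406.5 283.6] size [np.float64(33.0), np.float64(75.0)] long ang 115.9
px 282.5 257.5 area 218.5 c [415.4  32.3] size [np.float64(38.0), np.float64(49.0)] long ang 179.3
px 243.0 248.7 area 221.0 c [442.2 147.3] size [np.float64(40.0), np.float64(55.0)] long ang 173.0
px 345.0 243.5 area 217.0 c [ 453.6 -149.7] size [np.float64(41.0), np.float64(49.0)] long ang 178.2
px 98.6 233.7 area 225.0 c [491.8 575. ] size [np.float64(24.0), np.float64(121.0)] long ang 116.2
px 319.5 188.5 area 404.0 c [616.7 -79.3] size [np.float64(67.0), np.float64(68.0)] long ang 134.5
px 381.5 144.0 area 269.0 c [ 748.3 -266.9] size [np.float64(55.0), np.float64(57.0)] long ang 88.9
t 61.6 pos [458.1 353.4 238.5] y dir 2.3 z [ 0.001  0.012 -1.   ] F [-0.8  0.3  0.1] w 0.502 0.0 q [0.45 0.42 1.32 0.01 1.39 0.41]
t 61.6 pos [458.1 353.4 238.5] y dir 2.3 z [ 0.001  0.012 -1.   ] F [-0.8  0.3  0.1] w 0.502 0.0 q [0.45 0.42 1.32 0.01 1.39 0.41]
pivot in tool [-233.5  123.   160.8] tilt -0.0 needle (np.float64(52.54992638911455), np.float32(53.79724))
```

View pics/t4.png

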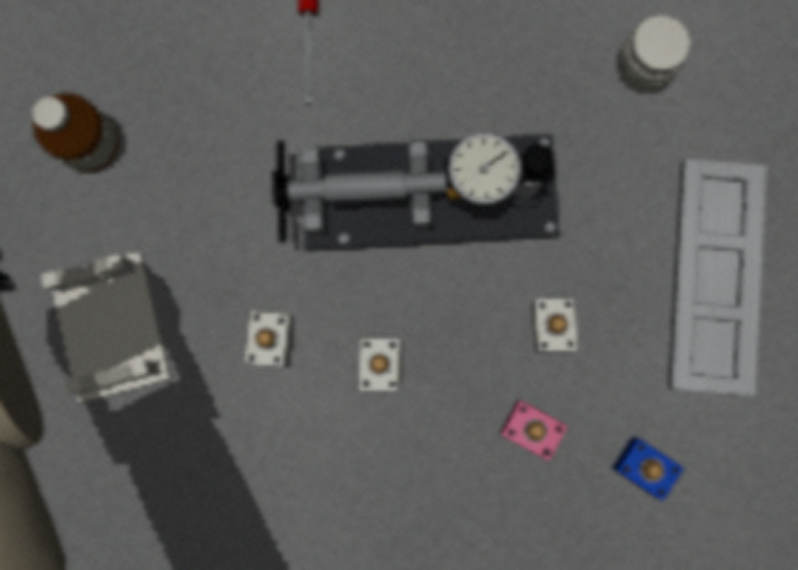

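All three white heads are standing. B is now at (380,365) in the crop, the dial reads near maximum, and the hub, shaft and nest are clear. Next is head A.

```bash
python3 -c "
from h import *
plan([442.8,145.8,150],83.2)"
```

```text
shift tool [-205.1  -23.7   85.9]
  turn(6deg) [  0.08  -0.08 -13.51] j6 0.41
  turn(6deg) [-0.09 -0.08 16.49] j6 0.41
```

```bash
python3 -m inch '-20 -2.4 8.6 0 0 0;-21 -2.4 8.6 0 0 0;-21 -2.4 8.6 0 0 0;-21 -2.4 8.6 0 0 0;-21 -2.4 8.6 0 0 0;-21 -2.4 8.6 0 0 0;-20 -2.4 8.6 0 0 0;-20 -2.4 8.6 0 0 0;-20 -2.4 8.6 0 0 0;-20 -2.1 8.5 0 0 0' 1 60|grep -E "pos|force|width"
python3 -m inch '0 0 0 .08 -.08 -1;0 0 0 0 0 -1.1;0 0 0 0 0 -1.1;0 0 0 0 0 -1.1;0 0 0 0 0 -1.1;0 0 0 0 0 -1.1;0 0 0 0 0 -1.1;0 0 0 0 0 -1.1;0 0 0 0 0 -1.1;0 0 0 0 0 -1.1' |grep -E "pos|force|width"
python3 -m inch '0 0 0 0 0 -1.1;0 0 0 0 0 -1.1;0 0 0 0 0 -.4;0 0 0 0 0 0;0 0 0 0 0 0;0 0 0 0 0 0;0 0 0 0 0 0;0 0 0 0 0 0;0 0 0 0 0 0;0 0 0 0 0 0' |grep -E "pos|force|width"
python3 -c "
from h import *
st();plan([442.8,145.8,18],83.2)"
```

```text
eef_pos: [442.3, 143.9, 149.8]
force: [0.1, -0.5, 0.2]
grip_width: 1.001
grip_force: 0.0
eef_pos: [442.5, 144.8, 150.2]
force: [-0.4, 0.8, -0.2]
grip_width: 1.001
grip_force: 0.0
eef_pos: [442.6, 146.1, 149.9]
force: [-0.3, -0.3, -1.5]
grip_width: 1.001
grip_force: 0.0
t 64.2 pos [442.6 146.1 149.9] y dir 83.1 z [-0.007  0.003 -1.   ] F [-0.3 -0.3 -1.5] w 1.001 0.0 q [ 0.06  0.27  1.78  0.    1.1  -1.39]
shift tool [ -1.2  -0.5 131.9]
  turn(6deg) [ 0.02 -0.07 -0.02] j6 -1.39
  turn(6deg) [-1.100e-01 -2.000e-02  2.998e+01] j6 -1.39
```

```bash
python3 -m inch '0 0 10 0 -.07 0;-1 0 16 0 0 0;0 0 18 0 0 0;0 0 18 0 0 0;0 0 18 0 0 0;0 0 18 0 0 0;0 0 15 0 0 0;0 0 11 0 0 0;0 0 7 0 0 0;0 0 1 0 0 0' |grep -E "pos|force|width"
python3 -m inch '0 0 0 0 0 0;0 0 0 0 0 0;0 0 0 0 0 0;0 0 0 0 0 0;0 0 0 0 0 0;0 0 0 0 0 0;0 0 0 0 0 0;0 0 0 0 0 0;0 0 0 0 0 0;0 0 0 0 0 0' 0 50|grep -E "pos|force|width"
python3 -m inch '0 0 -4 0 0 0;0 0 -12 0 0 0;0 0 -16 0 0 0;0 0 -16 0 0 0;0 0 -16 0 0 0;0 0 -16 0 0 0;0 0 -16 0 0 0;0 0 -12 0 0 0;0 0 -6 0 0 0;0 0 0 0 0 0'|grep -E "pos|force|width"
python3 -c "
from h import *
st();plan([428.6,-314.8,132],84.6)"
```

```text
eef_pos: [443.0, 146.2, 17.0]
force: [-0.3, -0.5, 0.3]
grip_width: 0.998
grip_force: 0.0
eef_pos: [444.1, 146.3, 18.8]
force: [-0.9, 0.8, 6.0]
grip_width: 0.458
grip_force: 51.4
eef_pos: [444.0, 146.0, 133.0]
force: [-0.4, 0.0, -1.2]
grip_width: 0.461
grip_force: 50.6
t 66.7 pos [444. 146. 133.] y dir 83.1 z [ 0.002  0.002 -1.   ] F [-0.4  0.  -1.2] w 0.461 50.6 q [ 0.07  0.29  1.8   0.    1.04 -1.39]
shift tool [-3.990e+01 -4.594e+02  2.000e-01]
  turn(6deg) [ 0.02  0.02 -0.25] j6 -1.39
  turn(6deg) [ 0.03 -0.03 29.75] j6 -1.39
```

```bash
python3 -m inch '-2 -15 0 0 0 0;-4 -36 0 0 0 0;-3 -36 0 0 0 0;-3 -36 0 0 0 0;-3 -36 0 0 0 0;-3 -36 0 0 0 0;-3 -36 0 0 0 0;-3 -36 0 0 0 0;-3 -36 0 0 0 0;-3 -36 0 0 0 0'|grep -E "pos|force|width"
python3 -m inch '-2 -36 0 0 0 0;-2 -36 0 0 0 0;-2 -26 0 0 0 0;-2 -15 0 0 0 -.25;0 -4 0 0 0 0;0 0 0 0 0 0;0 0 0 0 0 0;0 0 0 0 0 0;0 0 0 0 0 0;0 0 0 0 0 0'|grep -E "pos|force|width"
python3 -c "
from h import *
st();plan([429.8,-314.8,32],84.6)"
```

```text
eef_pos: [431.9, -195.7, 130.5]
force: [1.5, 0.9, -0.6]
grip_width: 0.457
grip_force: 50.8
eef_pos: [426.9, -310.5, 131.3]
force: [0.3, 0.4, -1.1]
grip_width: 0.453
grip_force: 50.8
t 68.3 pos [ 426.9 -310.5  131.3] y dir 84.7 z [ 0.     0.002 -1.   ] F [ 0.3  0.4 -1.1] w 0.453 50.8 q [-0.85  0.42  1.62  0.    1.1  -2.33]
shift tool [-3.3 -4.2 99.3]
  turn(6deg) [ 0.02 -0.    0.01] j6 -2.33
  turn(6deg) [  0.     0.03 -29.99] j6 -2.33
```

```bash
python3 -m inch '-1.6 -2.1 5 0 0 0;-1.7 -2.1 10 0 0 0;0 0 14 0 0 0;0 0 14 0 0 0;0 0 14 0 0 0;0 0 12 0 0 0;0 0 10 0 0 0;0 0 5 0 0 0;0 0 2 0 0 0;0 0 0 0 0 0'|grep -E "pos|force|width"
python3 -m inch '0 0 1 0 0 0;0 0 1 0 0 0;0 0 1 0 0 0;0 0 1 0 0 0;0 0 1 0 0 0;0 0 0 0 0 0;0 0 0 0 0 0;0 0 0 0 0 0;0 0 0 0 0 0;0 0 0 0 0 0'|grep -E "pos|force|width"
python3 -c "
from h import *
st();C.clear();crop('side',310,290,120,110,5,'s7.png')"
```

```text
eef_pos: [429.7, -315.6, 44.9]
force: [0.4, 0.4, -1.4]
grip_width: 0.459
grip_force: 50.8
eef_pos: [430.1, -315.9, 42.4]
force: [-5.5, 6.1, 18.5]
grip_width: 0.458
grip_force: 53.5
t 70.0 pos [ 430.1 -315.9   42.4] y dir 84.6 z [ 0.001  0.    -1.   ] F [-5.5  6.1 18.5] w 0.458 53.5 q [-0.85  0.56  1.68  0.    0.9  -2.33]
```

```bash
python3 - <<'E'
from h import *
s=ctrl.sense();F=s["force"];T=s["wrist_torque"];print(F,T)
# if T about wrist/TCP with F mostly z: contact offset r: T=r x F -> rx=-Ty/Fz, ry=Tx/Fz (after lateral-force arm h)
for h in(0,-19,-50,-150,-200): print(h,"rx",(-(T[1]*1000-h*F[0])/F[2]).round(1),"ry",((T[0]*1000+h*F[1])/F[2]).round(1))
E
python3 -c "
from h import *
a=cv2.imread('pics/s7.png')
b=cv2.resize(cap('top')[190:290,330:430],None,fx=2,fy=2,interpolation=cv2.INTER_CUBIC)
c=np.zeros((550,800,3),np.uint8);c[:a.shape[0],:a.shape[1]]=a;c[:200,600:]=b;cv2.imwrite('pics/s7b.png',c)"
```

```text
[-4.31412658  6.09452101 19.70965354] [ 0.72021712  1.0183734  -0.1726403 ]
0 rx -51.7 ry 36.5
-19 rx -47.5 ry 30.7
-50 rx -40.7 ry 21.1
-150 rx -18.8 ry -9.8
-200 rx -7.9 ry -25.3
```

View pics/s7b.png

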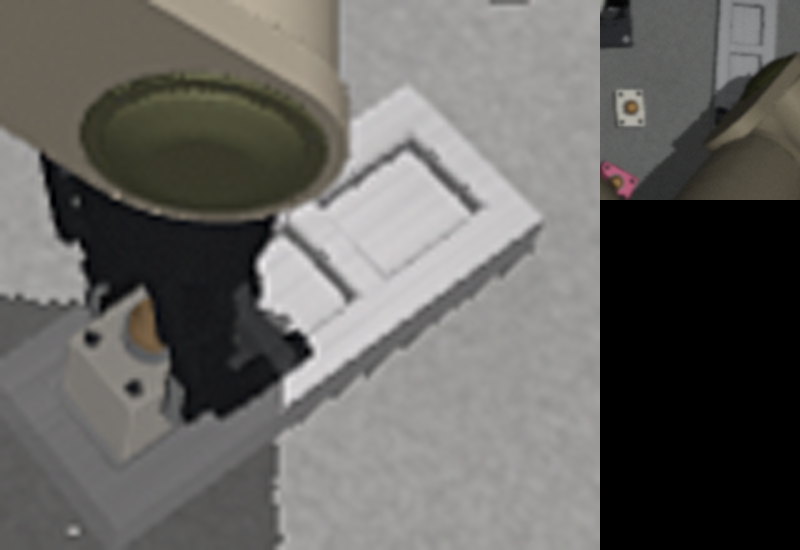

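The side crop shows the head resting on the near pocket's rim with its bottom corner at (122,463). The far pocket's corners are at (410,140), (480,208) and (388,275), and the nest corners are at (541,220) and (408,87). I'll work out the offset in this one camera.

Run:
```python
from h import *
b=lambda u,v,z=24:bp("side",310+(u+.5)/5-.5,290+(v+.5)/5-.5,z)[:2]
a=np.radians(-5.4);ex=np.array([np.cos(a),np.sin(a)]);ey=np.array([-ex[1],ex[0]])
for n,p,o in(("nest++",(408,87),(120,42)),("nest+-",(541,220),(120,-42)),("far++",(410,140),(103,22)),("far+-",(480,208),(103,-22)),("far--",(388,275),(45,-22)),("near nest--",(118,527),(-120,-42))):
    print(n,"nest centre ->",(b(*p)-ex*o[0]-ey*o[1]).round(1))
c=b(122,463);print("head corner",c.round(1),"head centre",(c+27*ex+20*ey).round(1))
print(ctrl.sense()["eef_pos"])
```

```text
nest++ nest centre -> [ 505.5 -321.2]
nest+- nest centre -> [ 504.2 -319.9]
far++ nest centre -> [ 503.3 -321.7]
far+- nest centre -> [ 503.9 -320.3]
far-- nest centre -> [ 506.4 -320.7]
near nest-- nest centre -> [ 506.8 -318.7]
head corner [ 403.5 -331.6] head centre [ 432.3 -314.2]
[ 430.05352326 -315.91642689   42.39861147]
```

```bash
python3 -m inch '0 0 -1.5 0 0 0;0 0 -1.5 0 0 0;1.3 1.2 0 0 0 0;0 0 0 0 0 0;0 0 1 0 0 0;0 0 1 0 0 0;0 0 1 0 0 0;0 0 1 0 0 0;0 0 0 0 0 0;0 0 0 0 0 0'|grep -E "pos|force|width"
python3 -c "
from h import *
st();print(ctrl.sense()['wrist_torque'])"
```

```text
eef_pos: [428.5, -314.3, 39.1]
force: [-0.5, -0.5, -2.5]
grip_width: 0.46
grip_force: 50.9
t 71.0 pos [ 428.5 -314.3   39.1] y dir 84.6 z [-0.     0.002 -1.   ] F [-0.5 -0.5 -2.5] w 0.46 50.9 q [-0.85  0.56  1.69  0.    0.9  -2.33]
[-0.00309295  0.0353786   0.03426828]
```

It dropped in. Down to the floor, then release and rise.

```bash
python3 -m inch '0 0 1.5 0 0 0;0 0 1.5 0 0 0;0 0 1.5 0 0 0;0 0 1.5 0 0 0;0 0 1 0 0 0;0 0 .7 0 0 0;0 0 .5 0 0 0;0 0 0 0 0 0;0 0 0 0 0 0;0 0 0 0 0 0'|grep -E "pos|force|width"
python3 -m inch '0 0 0 0 0 0;0 0 0 0 0 0;0 0 0 0 0 0;0 0 0 0 0 0;0 0 0 0 0 0;0 0 0 0 0 0;0 0 -4 0 0 0;0 0 -10 0 0 0;0 0 -15 0 0 0;0 0 -20 0 0 0' .75|grep -E "pos|force|width"
python3 -m inch '0 0 -20 0 0 0;0 0 -20 0 0 0;0 0 -20 0 0 0;0 0 -20 0 0 0;0 0 -10 0 0 0;0 0 0 0 0 0;0 0 0 0 0 0;0 0 0 0 0 0;0 0 0 0 0 0;0 0 0 0 0 0' 1|grep -E "pos|force|width"
python3 -c "
from h import *
st();plan([415.4,32,150],89)"
```

```text
eef_pos: [428.5, -314.3, 31.0]
force: [1.2, 0.5, -0.3]
grip_width: 0.463
grip_force: 50.9
eef_pos: [428.1, -314.0, 80.5]
force: [0.3, 0.5, 0.0]
grip_width: 0.748
grip_force: 0.0
eef_pos: [428.2, -314.2, 169.0]
force: [0.5, 0.7, 0.5]
grip_width: 0.999
grip_force: 0.0
t 73.5 pos [ 428.2 -314.2  169. ] y dir 84.6 z [-0.001  0.003 -1.   ] F [0.5 0.7 0.5] w 0.999 0.0 q [-0.85  0.38  1.57  0.    1.19 -2.33]
shift tool [ 45.2 343.4  20.1]
  turn(6deg) [ 0.03 -0.01 -0.73] j6 -2.33
  turn(6deg) [-2.000e-02 -4.000e-02  2.927e+01] j6 -2.33
```

```bash
python3 -m inch '2 18 2 0 0 0;5 36 2 0 0 0;5 37 2 0 0 0;5 38 2 0 0 0;5 38 2 0 0 -.2;5 38 2 0 0 -.2;5 38 2 0 0 -.2;5 38 2 0 0 -.13;4.2 37 2 0 0 0;4 25 2 0 0 0'|grep -E "pos|force|width"
python3 heads.py
python3 -c "
from h import *
st();plan([415.4,32,18],89)"
```

```text
eef_pos: [405.1, 33.2, 150.2]
force: [-0.3, 0.1, -0.1]
grip_width: 0.998
grip_force: 0.0
px 277.0 260.2 area 224.0 c [407.8  48.5] size [np.float64(23.0), np.float64(108.0)] long ang 78.1
px 345.0 243.5 area 213.5 c [ 453.6 -149.7] size [np.float64(41.0), np.float64(49.0)] long ang 178.2
px 319.6 188.3 area 392.0 c [617.3 -79.6] size [np.float64(67.0), np.float64(68.0)] long ang 61.900000000000006
px 382.0 144.0 area 261.5 c [ 748.3 -268.4] size [np.float64(54.0), np.float64(55.0)] long ang 177.5
t 74.4 pos [404.2  35.6 149.8] y dir 89.2 z [-0.002  0.003 -1.   ] F [-1.2  0.6 -0.5] w 1.002 0.0 q [-0.2   0.14  1.94  0.    1.06 -1.76]
shift tool [-11.5  -3.9 131.7]
  turn(6deg) [ 0.03 -0.02  0.03] j6 -1.76
  turn(6deg) [  0.03   0.05 -29.97] j6 -1.76
```

```bash
python3 -m inch '-6 -2 5 0 0 0;-5.5 -1.9 14 0 0 0;0 0 18 0 0 0;0 0 18 0 0 0;0 0 18 0 0 0;0 0 18 0 0 0;0 0 17 0 0 0;0 0 14 0 0 0;0 0 8 0 0 0;0 0 2 0 0 0' |grep -E "pos|force|width"
python3 -m inch '0 0 0 0 0 0;0 0 0 0 0 0;0 0 0 0 0 0;0 0 0 0 0 0;0 0 0 0 0 0;0 0 0 0 0 0;0 0 0 0 0 0;0 0 0 0 0 0;0 0 0 0 0 0;0 0 0 0 0 0' 0 50|grep -E "pos|force|width"
python3 -m inch '0 0 -4 0 0 0;0 0 -12 0 0 0;0 0 -16 0 0 0;0 0 -16 0 0 0;0 0 -16 0 0 0;0 0 -16 0 0 0;0 0 -16 0 0 0;0 0 -12 0 0 0;0 0 -6 0 0 0;0 0 0 0 0 0'|grep -E "pos|force|width"
python3 -c "
from h import *
st();plan([501.2,-321.4,132],84.6)"
```

```text
eef_pos: [417.0, 26.2, 17.2]
force: [-0.2, -1.4, 0.5]
grip_width: 1.005
grip_force: 0.0
eef_pos: [418.0, 26.7, 19.4]
force: [-1.4, 1.3, 6.3]
grip_width: 0.46
grip_force: 51.2
eef_pos: [417.9, 26.4, 133.7]
force: [-0.2, -0.5, -1.5]
grip_width: 0.457
grip_force: 50.5
t 76.9 pos [417.9  26.4 133.7] y dir 89.0 z [ 0.002  0.001 -1.   ] F [-0.2 -0.5 -1.5] w 0.457 50.5 q [-0.22  0.19  1.93  0.    1.01 -1.77]
shift tool [ -89.3 -346.4    1.5]
  turn(6deg) [0.01 0.02 0.73] j6 -1.77
  turn(6deg) [-3.000e-02  2.000e-02 -2.927e+01] j6 -1.77
```

```bash
python3 -m inch '-5 -20 0 0 0 0;-10 -37 0 0 0 0;-10 -38 0 0 0 0;-10 -38 0 0 0 0;-10 -38 0 0 0 0;-10 -38 0 0 0 0;-10 -38 0 0 0 0;-10 -38 0 0 0 0;-10 -36 0 0 0 0;-7 -25 0 0 0 0'|grep -E "pos|force|width"
python3 -m inch '0 0 0 0 0 .73;0 0 0 0 0 0;0 0 0 0 0 0;0 0 0 0 0 0;0 0 0 0 0 0;0 0 0 0 0 0;0 0 0 0 0 0;0 0 0 0 0 0;0 0 0 0 0 0;0 0 0 0 0 0'|grep -E "pos|force|width"
python3 -c "
from h import *
st();plan([503.6,-321.4,45],84.6)"
```

```text
eef_pos: [503.2, -324.0, 130.6]
force: [0.6, 0.1, -0.2]
grip_width: 0.458
grip_force: 50.7
eef_pos: [503.4, -321.0, 132.0]
force: [-0.6, 0.3, -1.7]
grip_width: 0.458
grip_force: 50.9
t 78.5 pos [ 503.4 -321.   132. ] y dir 84.6 z [ 0.     0.002 -1.   ] F [-0.6  0.3 -1.7] w 0.458 50.9 q [-0.76  0.56  1.4   0.    1.18 -2.24]
shift tool [-0.2 -0.6 87. ]
  turn(6deg) [ 0.02 -0.    0.01] j6 -2.24
  turn(6deg) [ 0.000e+00  2.000e-02 -2.999e+01] j6 -2.24
```

```bash
python3 -m inch '0 -.4 5 0 0 0;0 0 10 0 0 0;0 0 14 0 0 0;0 0 14 0 0 0;0 0 14 0 0 0;0 0 12 0 0 0;0 0 10 0 0 0;0 0 5 0 0 0;0 0 2 0 0 0;0 0 0 0 0 0'|grep -E "pos|force|width"
python3 -m inch '0 0 1 0 0 0;0 0 1 0 0 0;0 0 1 0 0 0;0 0 1 0 0 0;0 0 1 0 0 0;0 0 .5 0 0 0;0 0 0 0 0 0;0 0 0 0 0 0;0 0 0 0 0 0;0 0 0 0 0 0'|grep -E "pos|force|width"
python3 -c "
from h import *
st();print(ctrl.sense()['wrist_torque'])"
```

```text
eef_pos: [503.4, -321.3, 45.7]
force: [0.1, 0.5, -1.5]
grip_width: 0.456
grip_force: 50.9
eef_pos: [503.4, -321.3, 40.5]
force: [-0.0, 0.1, -1.2]
grip_width: 0.456
grip_force: 50.9
t 80.2 pos [ 503.4 -321.3   40.5] y dir 84.6 z [ 0.     0.002 -1.   ] F [-0.   0.1 -1.2] w 0.456 50.9 q [-0.76  0.67  1.47  0.    1.   -2.24]
[0.00699512 0.00987687 0.02531104]
```

In. Seat, release, and go to C.

```bash
python3 -m inch '0 0 1.5 0 0 0;0 0 1.5 0 0 0;0 0 1.5 0 0 0;0 0 1.5 0 0 0;0 0 1.2 0 0 0;0 0 1 0 0 0;0 0 .8 0 0 0;0 0 .4 0 0 0;0 0 0 0 0 0;0 0 0 0 0 0'|grep -E "pos|force|width"
python3 -m inch '0 0 0 0 0 0;0 0 0 0 0 0;0 0 0 0 0 0;0 0 0 0 0 0;0 0 0 0 0 0;0 0 0 0 0 0;0 0 -4 0 0 0;0 0 -10 0 0 0;0 0 -15 0 0 0;0 0 -20 0 0 0' .75|grep -E "pos|force|width"
python3 -m inch '0 0 -20 0 0 0;0 0 -20 0 0 0;0 0 -20 0 0 0;0 0 -15 0 0 0;0 0 0 0 0 0;0 0 0 0 0 0;0 0 0 0 0 0;0 0 0 0 0 0;0 0 0 0 0 0;0 0 0 0 0 0' 1|grep -E "pos|force|width"
python3 -c "
from h import *
st();plan([453.5,-149.3,150],90)"
```

```text
eef_pos: [503.4, -321.2, 31.4]
force: [-2.8, 2.5, 4.2]
grip_width: 0.455
grip_force: 51.5
eef_pos: [503.0, -321.0, 80.5]
force: [-0.9, 0.1, -0.5]
grip_width: 0.746
grip_force: 0.0
eef_pos: [503.2, -321.3, 154.4]
force: [0.2, 0.8, -0.8]
grip_width: 1.0
grip_force: 0.0
t 82.7 pos [ 503.2 -321.3  154.4] y dir 84.6 z [-0.001  0.002 -1.   ] F [ 0.2  0.8 -0.8] w 1.0 0.0 q [-0.76  0.54  1.37  0.    1.23 -2.24]
shift tool [ 65.6 166.6   4.9]
  turn(6deg) [ 0.02 -0.01 -0.9 ] j6 -2.24
  turn(6deg) [-1.00e-02 -4.00e-02  2.91e+01] j6 -2.24
```

```bash
python3 -m inch '6 16 1 0 0 0;10 25 1 0 0 0;12 30 1 0 0 0;12 30 1 0 0 0;12 30 1 0 0 0;9 23 0 0 0 0;4.6 12.6 0 0 0 0;0 0 0 0 0 -.9;0 0 0 0 0 0;0 0 0 0 0 0'|grep -E "pos|force|width"
python3 -c "
from h import *
st();plan([453.5,-149.3,18],90)"
```

```text
eef_pos: [454.0, -149.9, 150.4]
force: [-0.0, 1.0, -0.0]
grip_width: 0.998
grip_force: 0.0
t 83.5 pos [ 454.  -149.9  150.4] y dir 89.9 z [ 0.     0.001 -1.   ] F [-0.  1. -0.] w 0.998 0.0 q [-0.57  0.29  1.75  0.    1.1  -2.13]
shift tool [  0.5   0.5 132.4]
  turn(6deg) [ 0.01  0.   -0.02] j6 -2.13
  turn(6deg) [ 0.000e+00 -2.000e-02  2.998e+01] j6 -2.13
```

```bash
python3 -m inch '.5 .5 5 0 0 0;0 0 14 0 0 0;0 0 18 0 0 0;0 0 18 0 0 0;0 0 18 0 0 0;0 0 18 0 0 0;0 0 17 0 0 0;0 0 14 0 0 0;0 0 8 0 0 0;0 0 2 0 0 0' |grep -E "pos|force|width"
python3 -m inch '0 0 0 0 0 0;0 0 0 0 0 0;0 0 0 0 0 0;0 0 0 0 0 0;0 0 0 0 0 0;0 0 0 0 0 0;0 0 0 0 0 0;0 0 0 0 0 0;0 0 0 0 0 0;0 0 0 0 0 0' 0 50|grep -E "pos|force|width"
python3 -m inch '0 0 -4 0 0 0;0 0 -12 0 0 0;0 0 -16 0 0 0;0 0 -16 0 0 0;0 0 -16 0 0 0;0 0 -16 0 0 0;0 0 -16 0 0 0;0 0 -12 0 0 0;0 0 -6 0 0 0;0 0 0 0 0 0'|grep -E "pos|force|width"
python3 -c "
from h import *
st();plan([575.5,-328.4,132],84.6)"
```

```text
eef_pos: [452.6, -148.7, 16.9]
force: [0.3, 0.0, 0.7]
grip_width: 0.995
grip_force: 0.0
eef_pos: [453.7, -149.0, 19.3]
force: [-0.6, 0.0, 6.0]
grip_width: 0.461
grip_force: 51.1
eef_pos: [453.6, -149.1, 133.5]
force: [-0.2, -0.6, -2.1]
grip_width: 0.46
grip_force: 50.3
t 86.0 pos [ 453.6 -149.1  133.5] y dir 90.0 z [ 0.002  0.    -1.   ] F [-0.2 -0.6 -2.1] w 0.46 50.3 q [-0.56  0.31  1.77  0.    1.05 -2.14]
shift tool [-121.9 -179.3    1.6]
  turn(6deg) [0.01 0.02 0.9 ] j6 -2.14
  turn(6deg) [-3.00e-02  1.00e-02 -2.91e+01] j6 -2.14
```

```bash
python3 -m inch '0 -15 0 0 0 0;0 -30 0 0 0 0;-5 -36 0 0 0 0;-14 -36 0 0 0 0;-24 -30 0 0 0 0;-28 -20 0 0 0 0;-26 -9 0 0 0 0;-16 -3.2 0 0 0 0;-8 0 0 0 0 0;0 0 0 0 0 .9'|grep -E "pos|force|width"
python3 -m inch '0 0 5 0 0 0;0 0 10 0 0 0;0 0 14 0 0 0;0 0 14 0 0 0;0 0 14 0 0 0;0 0 10 0 0 0;0 0 6 0 0 0;0 0 0 0 0 0;0 0 0 0 0 0;0 0 0 0 0 0'|grep -E "pos|force|width"
python3 -c "
from h import *
st();plan([574.6,-328.3,45],84.6)"
```

```text
eef_pos: [575.2, -327.7, 129.9]
force: [0.1, 0.1, -1.2]
grip_width: 0.453
grip_force: 50.6
eef_pos: [574.6, -328.2, 59.8]
force: [-0.9, 0.8, -0.9]
grip_width: 0.456
grip_force: 50.5
t 87.7 pos [ 574.6 -328.2   59.8] y dir 84.6 z [ 0.001  0.001 -1.   ] F [-0.9  0.8 -0.9] w 0.456 50.5 q [-0.7   0.77  1.23  0.    1.14 -2.17]
shift tool [-0.  -0.1 14.8]
  turn(6deg) [0.01 0.01 0.01] j6 -2.17
  turn(6deg) [-2.000e-02  1.000e-02 -2.999e+01] j6 -2.17
```

```bash
python3 -m inch '0 0 4 0 0 0;0 0 4 0 0 0;0 0 4 0 0 0;0 0 2 0 0 0;0 0 1.5 0 0 0;0 0 1.5 0 0 0;0 0 1.5 0 0 0;0 0 1 0 0 0;0 0 0 0 0 0;0 0 0 0 0 0'|grep -E "pos|force|width"
python3 -c "
from h import *
st();print(ctrl.sense()['wrist_torque'])"
```

```text
eef_pos: [574.4, -328.0, 39.5]
force: [2.7, -0.1, -2.6]
grip_width: 0.455
grip_force: 50.4
t 88.5 pos [ 574.4 -328.    39.5] y dir 84.6 z [ 0.001  0.001 -1.   ] F [ 2.7 -0.1 -2.6] w 0.455 50.4 q [-0.7   0.8   1.24  0.    1.11 -2.17]
[-0.15733393 -0.46676705 -0.05349579]
```

```bash
python3 -m inch '-.4 0 1.5 0 0 0;0 0 1.5 0 0 0;0 0 1.5 0 0 0;0 0 1.5 0 0 0;0 0 1 0 0 0;0 0 .8 0 0 0;0 0 .6 0 0 0;0 0 .2 0 0 0;0 0 0 0 0 0;0 0 0 0 0 0'|grep -E "pos|force|width"
python3 -m inch '0 0 0 0 0 0;0 0 0 0 0 0;0 0 0 0 0 0;0 0 0 0 0 0;0 0 0 0 0 0;0 0 0 0 0 0;0 0 -4 0 0 0;0 0 -10 0 0 0;0 0 -15 0 0 0;0 0 -20 0 0 0' .75|grep -E "pos|force|width"
python3 -m inch '0 0 -20 0 0 0;0 0 -25 0 0 0;0 0 -25 0 0 0;0 0 -25 0 0 0;0 0 -15 0 0 0;30 0 0 0 0 0;36 0 0 0 0 0;36 0 0 0 0 0;36 0 0 0 0 0;30 0 0 0 0 0' |grep -E "pos|force|width"
python3 -m inch '30 20 0 0 0 0;20 35 0 0 0 0;0 40 0 0 0 0;0 40 0 0 0 0;0 40 0 0 0 0;0 40 0 0 0 0;0 40 0 0 0 0;0 40 0 0 0 0;0 40 0 0 0 0;0 40 0 0 0 0' |grep -E "pos|force|width"
python3 -m inch '0 40 0 0 0 0;0 40 0 0 0 0;0 40 0 0 0 0;0 40 0 0 0 0;0 40 0 0 0 0;0 40 0 0 0 0;0 0 0 0 0 0;0 0 0 0 0 0;0 0 0 0 0 0;0 0 0 0 0 0' |grep -E "pos|force|width"
python3 - <<'E'
from h import *
hub()
# fittings (tan blobs) in the nest
im=cap("top");hsv=cv2.cvtColor(im,cv2.COLOR_BGR2HSV)
m=cv2.inRange(hsv,(5,80,60),(25,255,255))
n,_,s,c=cv2.connectedComponentsWithStats(m)
for k in range(1,n):
    if s[k,4]>12: print(s[k,4],c[k].round(1),"z78",bp("top",*c[k],78).round(1)[:2],"z66",bp("top",*c[k],66).round(1)[:2])
E
```

```text
eef_pos: [574.6, -327.9, 31.3]
force: [-2.4, 1.7, 4.6]
grip_width: 0.459
grip_force: 51.1
eef_pos: [574.3, -327.7, 80.3]
force: [-0.3, -0.3, -0.4]
grip_width: 0.751
grip_force: 0.0
eef_pos: [405.4, -311.9, 190.9]
force: [0.5, -1.3, 1.0]
grip_width: 0.75
grip_force: 0.0
eef_pos: [392.7, 67.5, 191.8]
force: [0.9, -0.4, -0.3]
grip_width: 0.751
grip_force: 0.0
eef_pos: [415.4, 303.6, 191.5]
force: [-0.2, -0.6, 0.4]
grip_width: 0.751
grip_force: 0.0
t 92.7 pos [415.4 303.6 191.5] y dir 84.6 z [ 0.001  0.002 -1.   ] F [-0.2 -0.6  0.4] w 0.751 0.0 q [ 0.4   0.32  1.59  0.    1.23 -1.07]
pivot in tool [-190.9 -159.4  116.3] tilt -0.0 needle (np.float64(52.4804199349927), np.float32(54.383606))
41 [ 34.1 173. ] z78 [670.3 758.7] z66 [673.  766.3]
20 [163.9 177.9] z78 [649.3 374.1] z66 [651.8 377.8]
41 [ 33.3 187.1] z78 [628.4 758.5] z66 [630.7 766.1]
41 [ 32.3 201.7] z78 [585.2 758.6] z66 [587.  766.1]
31 [407.3 200.3] z78 [ 572.5 -326.3] z66 [ 574.2 -329.4]
44 [ 31.5 216.1] z78 [542.9 758.3] z66 [544.3 765.8]
32 [405.8 225.6] z78 [ 500.2 -318.8] z66 [ 501.2 -321.9]
31 [404.5 251.6] z78 [ 427.2 -311.7] z66 [ 427.5 -314.7]
34 [337.6 280.9] z78 [ 348.1 -122.1] z66 [ 347.6 -123.3]
28 [378.5 294.5] z78 [ 309.5 -234.3] z66 [ 308.6 -236.6]
216 [ 11.5 415. ] z78 [ -5.1 778.8] z66 [ -9.1 786.6]
```

All three heads read as seated (73 mm apart, floor-height TCP at release), and the needle is steady at its highest. Handing in.

```bash
python3 -c "
from rig import ctrl
print(ctrl.finish_job())"
```

```text
the job is handed in; nothing more can be done
None
```

I handed the job in at about 93 s; no verdict came back, so this rests on my own readings. The shaft is in the V-supports with the indicator down. I turned it to the lowest reading, paused there about 3 s, and left it at the highest. All three white heads are in nest pockets, and I did not move the bottle, jar or screwdriver.

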